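# Uncover, load and power up the drive dock

### The arm

A 6-joint arm with a two-finger parallel gripper is mounted at the origin on the work surface. World frame = base frame: x ahead of the robot, y to its left, z up, the work surface at z = 0. Lengths are in mm, angles in rad, forces in N, time in s.
With the tool pointing down it reaches from about 350 to 975 mm from the base axis. Payload 7.1 kg.
Tool frame: the origin (TCP) lies midway between the tips of the shut fingers; the grasp point (between the pads) lies 19 mm behind it; z points along the fingers, y is the line along which they close (so a half turn about z gives the same grasp; the last joint's range is limited). The gripper opens to 88 mm and grips with 3 to 60 N. Pads are 20 mm wide; open, the fingers measure 115 mm over their backs; the gripper's body (75 mm by 178 mm) begins 61 mm behind the grasp point.
Start: joints at [-1.167, 0.423, 1.63, -0, 1.089, -0.019], TCP at [256.462, -569.94, 222.675] pointing down, gripper open.
Joint ranges: [-3, 3], [-0.9, 2.11], [0.09, 2.58], [-1.31, 4.45], [0.11, 2.69], [-2.54, 2.54]. Speed limits (rad/s): [2.39, 2.39, 3.01, 3.14, 3.14, 3.14].

### API

Orientations are given as a rotation vector (axis times angle).
In Python, from workcell import ctrl gives the robot as it stands. The module is installed in compiled form; this text tells all that it offers.
- The arm moves only by the tool apply_moves, never from a script. Its argument "targets" is a list of rows, each a list of 3 entries, a list of its own where there are three numbers: the opening, from -1 (shut) to 1 (fully open), then the shift along the tool's x, y, z normalised to -1 to 1, where 1 is 5 cm, then the turn, a rotation vector about the tool's x, y, z normalised to -1 to 1, where 1 is 90 degrees. In form: [[jaw, [x, y, z], [wx, wy, wz]], ...]. A call has 1 to 8 rows; each row shifts and turns the commanded pose from where the row before left it, along the tool's axes as they then stand; what a row does not reach is not made up. A row lasts 1/8 s, in which the tool goes at most 62.5 mm and 10.7 degrees, less where a joint would pass 70% of its speed; a pose out of reach is approached as far as the arm can. A call with a number of a shift or a turn outside -1 to 1 is refused whole. A call with a gripper value outside its range is refused whole. The fingers move at their own pace and stop on an object; the grip force is fixed at half the most. Time passes only in rows, so rows that do not move let the fingers close. It gives the time, the measured TCP pose, the force, the opening and the grip force at its end, in the units of the state.
- ctrl.get_obs(): the state, without advancing time (a new reading comes with each control period).
- ctrl.get_image(name): name is "scene" or "top"; returns a dict with "pixels" (420x560x3 uint8, blue, green, red), "camera_matrix" (3x3 intrinsics, pixels), "k1" (the pictures are not rectified: a ray, as slopes to the right and down, at radius r is drawn at 1 + k1 r^2 times it, then the intrinsics apply), "view" (4x4, takes a point from world to camera coordinates). Camera axes: x right, y down, z forward; pixel columns grow to the right and rows downward; lengths in mm; the calibration is good to about 2 mm. A picture is of the moment at which its call begins. There is no depth.
- ctrl.close_job(): hands the job in; it is judged then, once.
Trained networks look in the newest picture that a camera, given by its name, has taken for a name from the list of things; names that differ only in an ending like _2 or _b are one class to them, and where a whole thing is asked for, a point or a joint stands for the part that bears it (a point fixed in the world has none). Each returns a list of dicts, best first, with "score" (0 to 1); they miss things now and then, are a little off and sometimes report something else, mostly with a low value. They report only what shows in the picture. A call takes as long as a camera call. They do not tell look-alikes from the thing itself.
- ctrl.masks_of(label, camera): "region" (420x560 bool, what is visible of it) and "bbox" ([left, top, right, bottom] in pixels, round what is visible of it).
- ctrl.pinpoint(label, camera): "xy" ([column, row] in pixels: a listed point, or the origin of a listed thing).
The state is a dict: "t": time; "qpos": joint angles; "qvel": joint speeds; "joint_torque": joint torques, N m; "ee_pos": TCP position; "orientation": TCP orientation; "ft_force": force on the tool from outside, world axes, zero at the start; "moment": the same for the moment, N m; "width": finger opening in mm; "grasp_force": force on a finger pad.
Only numpy, scipy, OpenCV 4.12 (cv2) and the standard library are available. Lean on these libraries where they do the work, as an engineer would, in place of code of your own. Each camera call takes 0.05 s, during which the arm holds its last target. There are 200 camera calls.

### The job

Take the dust cover off the drive dock and lay it flat on the desk, right way up. Then lift every slim drive carrier off its hook and stand it upright in a free bay of the dock, pushed fully down; the thick carriers do not fit, so leave them hanging. When all the slim ones are in, throw the power lever all the way over to on, away from the robot. Leave the bottle, the tape roll and the stapler where they are.

Things in the scene. Friction and masses are not known exactly. Their poses are not given: they have to be found in the camera images.
- slim0: SLIM drive carrier: light grey plastic plate, 14 mm thick (own x), 62 wide (y), 125 tall (z, up), 130 (90 to 180) g. Origin: centre of the underside, 41.5 mm above the desk when hung. A 26 x 26 mm window through x, 61 to 87 mm up, takes the hook; above it 38 mm of solid plate to grip. Fits the dock, either way round. May be absent (None).
- slim1: SLIM drive carrier: light grey plastic plate, 14 mm thick (own x), 62 wide (y), 125 tall (z, up), 130 (90 to 180) g. Origin: centre of the underside, 41.5 mm above the desk when hung. A 26 x 26 mm window through x, 61 to 87 mm up, takes the hook; above it 38 mm of solid plate to grip. Fits the dock, either way round. May be absent (None).
- slim2: SLIM drive carrier: light grey plastic plate, 14 mm thick (own x), 62 wide (y), 125 tall (z, up), 130 (90 to 180) g. Origin: centre of the underside, 41.5 mm above the desk when hung. A 26 x 26 mm window through x, 61 to 87 mm up, takes the hook; above it 38 mm of solid plate to grip. Fits the dock, either way round. May be absent (None).
- slim3: SLIM drive carrier: light grey plastic plate, 14 mm thick (own x), 62 wide (y), 125 tall (z, up), 130 (90 to 180) g. Origin: centre of the underside, 41.5 mm above the desk when hung. A 26 x 26 mm window through x, 61 to 87 mm up, takes the hook; above it 38 mm of solid plate to grip. Fits the dock, either way round. May be absent (None).
- thick0: THICK drive carrier: light grey plastic plate, 26 mm thick (own x), 62 wide (y), 125 tall (z, up), 240 g. Origin: centre of the underside, 41.5 mm above the desk when hung. A 26 x 26 mm window through x, 61 to 87 mm up, takes the hook; above it 38 mm of solid plate to grip. Does not fit the dock.
- thick1: THICK drive carrier: light grey plastic plate, 26 mm thick (own x), 62 wide (y), 125 tall (z, up), 240 g. Origin: centre of the underside, 41.5 mm above the desk when hung. A 26 x 26 mm window through x, 61 to 87 mm up, takes the hook; above it 38 mm of solid plate to grip. Does not fit the dock.
- hookbar: fixed steel rail along its y, top 131 mm up, front face at own x = +26 mm. Six hooks at y = -190, -114, -38, 38, 114, 190 mm point to own -x: level 7 mm pegs, axis 125 mm up, with a tip at x = -25 to -33 mm turned up 8 mm above the peg. Carriers hang near x = 0; lift one 10 to 17 mm, then draw it 60 mm or more along -x. Origin: on the desk under the carriers' row, in its middle.
- dock: black drive dock standing loose on the desk (1.6 kg; it can be pushed), 240 mm long (own x) x 90 mm (own y) x 45 mm tall, with four open-topped bays in a row along x, pitch 55 mm. Each bay is 18 mm (along x) x 68 mm (along y) and 35 mm deep; its floor is 10 mm above the desk. Origin: centre of the underside.
- cover: loose grey dust cover that sits over the whole top of the dock, 249 (x) x 99 (y) mm plate, 4 mm thick, with an 8 mm skirt hanging round its edge, 150 g; on top in the middle a black grip bar 14 mm (x) x 50 mm (y), its top 32 mm above the plate's underside. Origin: centre of the plate's underside: 45 mm above the desk on the dock, 8 mm when lying on the desk.
- switch_base: grey power switch box fixed to the desk, 70 (x) x 50 (y) x 25 mm tall; origin: centre of the underside. Its lever pivots about the box's y axis at a point 22 mm above the desk over the origin.
- switch (a joint): power lever: rad. 0 = off, leaning 0.5 rad to the box's own -x (towards the robot); 1.0 = on, leaning 0.5 rad to own +x, at its stop. It turns easily (about 1 N at the ball) and stays where it is left.
- switch_tip (a point): centre of the black ball, 26 mm across, at the end of the 60 mm lever.
- bottle: clear water bottle, 66 mm across, 190 mm tall, a bystander; origin: centre of its underside.
- tape: roll of black tape lying flat, 90 mm across, 24 mm tall, a bystander; origin: centre of its underside.
- stapler: black stapler, 130 x 34 x 55 mm, a bystander; origin: centre of its underside.
- bay0 (a point): centre of the floor of dock bay 0 (dock x = -82.5 mm)
- bay1 (a point): centre of the floor of dock bay 1 (dock x = -27.5 mm)
- bay2 (a point): centre of the floor of dock bay 2 (dock x = 27.5 mm)
- bay3 (a point): centre of the floor of dock bay 3 (dock x = 82.5 mm)
There are look-alikes about, which are no part of the job. Leave any yellow look-alike of the slim1 alone.

How it is judged (in metres and radians):
On the way, in this order (a step that is already met when the one before it is completed fails the run):
1. the dust cover lies flat on the desk, off the dock (height (world z) of cover below 0.014 m and angle between cover's own z axis and vertical below 0.1 rad and linear speed of cover below 0.03 m/s), for 0.3 s.
2. all slim carriers stand fully down in the dock's bays (x of slim0 in the frame of dock between -0.1 and 0.1 m and y of slim0 in the frame of dock between -0.01 and 0.01 m and z of each of slim0, slim1, slim2, slim3 in the frame of dock below 0.015 m and angle between each of slim0, slim1, slim2, slim3's own z axis and vertical below 0.15 rad and linear speed of each of slim0, slim1, slim2, slim3 below 0.03 m/s and x of slim1 in the frame of dock between -0.1 and 0.1 m and y of slim1 in the frame of dock between -0.01 and 0.01 m and x of slim2 in the frame of dock between -0.1 and 0.1 m and y of slim2 in the frame of dock between -0.01 and 0.01 m and x of slim3 in the frame of dock between -0.1 and 0.1 m and y of slim3 in the frame of dock between -0.01 and 0.01 m), for 0.3 s.
3. the power lever is thrown to on (value of joint switch above 0.8 rad), for 0.2 s.
At the end, for the whole second after the job is handed in: Each slim carrier present stands in a bay, underside within 5 mm of its floor, within 0.15 rad of upright, at rest; thick ones hang where they were (30 mm, 0.3 rad); the cover lies on the desk, origin below 14 mm, level within 0.1 rad; the lever is above 0.8 rad (all of step 1 and all of step 2 and distance of each of thick0, thick1 from where it was at the start of the episode below 0.03 m and angle between each of thick0, thick1's own z axis and vertical below 0.3 rad and value of joint switch above 0.8 rad); the robot touches nothing.
It fails at once if a thick carrier is taken or knocked off its hook (distance of any of thick0, thick1 from where it was at the start of the episode above 0.05 m).
It fails at once if the bottle, tape roll or stapler is knocked aside or over (distance of any of bottle, tape, stapler from where it was at the start of the episode above 0.03 m or angle between bottle's own z axis and vertical above 0.5 rad).
Of slim0, slim1, slim2, slim3 only 3 to 4 are there at a start; the rules pass over those that are not, and their reading is None.
At some moment in a run one of dock may be knocked a few centimetres aside while the robot is not near it.
It also fails if it takes over 208 s, if anything falls off the work surface, if the arm or the gripper's body presses on something with over 40 N, if the wrist force passes 120 N, or if a joint passes its speed limit or range.

## Working session

There is one attempt and no reset: what is moved stays moved. The work goes in short steps, Python scripts to look and compute and a tool call to move; the robot and the scene stay as the last step left them, time stands still between calls to the robot, and variables do not carry over. Pictures are saved under pics/ and viewed, at most 14 in all, crops included, and the job is handed in when it is done.

Besides the shell and the picture viewer there is one more tool, called after "Call:" as name(argument=value, ...) on one line, values as JSON. apply_moves: Moves the arm, as the interface text tells. Scaled input: -1 to 1 covers 5 cm each way for a shift and 90 degrees each way for a turn. Its arguments: {"type":"object","properties":{"targets":{"type":"array"}},"required":["targets"]}

```bash
mkdir -p pics; cat > h.py <<'E'
import numpy as np, cv2
from scipy.spatial.transform import Rotation as R
from workcell import ctrl
def cam(n):
    im=ctrl.get_image(n); return im
def ray(im,uv):
    K=np.array(im["camera_matrix"]);k=im["k1"]
    u,_=np.array(uv,float),0
    d=cv2.undistortPoints(np.array([[u]],float),K,np.array([k,0,0,0,0.]))[0,0]
    V=np.array(im["view"]);Rm=V[:3,:3];t=V[:3,3]
    return -Rm.T@t, Rm.T@np.array([d[0],d[1],1])
def atz(im,uv,z):
    o,d=ray(im,uv); return o+d*(z-o[2])/d[2]
def proj(im,P):
    K=np.array(im["camera_matrix"]);V=np.array(im["view"])
    P=np.atleast_2d(np.array(P,float))
    return cv2.projectPoints(P,cv2.Rodrigues(V[:3,:3])[0],V[:3,3],K,np.array([im["k1"],0,0,0,0.]))[0][:,0]
def tri(rays):
    A=np.zeros((3,3));b=np.zeros(3);
    for o,d in rays:
        d=d/np.linalg.norm(d);M=np.eye(3)-np.outer(d,d);A+=M;b+=M@o
    return np.linalg.solve(A,b)
E
python3 - <<'E'
from h import *
np.set_printoptions(precision=1,suppress=True)
S=ctrl.get_obs();print({k:np.round(v,3) for k,v in S.items()})
ims={n:cam(n) for n in("scene","top")}
for n,im in ims.items():
    cv2.imwrite(f"pics/{n}0.png",im["pixels"]); print(n,im["k1"],np.array(im["camera_matrix"]).tolist(),ray(im,(280,210)))
Z={"hookbar":0,"dock":0,"cover":45,"switch_base":0,"switch_tip":75,"bottle":0,"tape":0,"stapler":0,"slim0":41.5,"thick0":41.5,"bay0":10,"bay3":10}
for l,z in Z.items():
    for n,im in ims.items():
        print(l,n,[(np.round(d["xy"]).tolist(),round(d["score"],2),atz(im,d["xy"],z)[:2]) for d in ctrl.pinpoint(l,n)])
E
```

```text
{'t': np.float64(0.0), 'qpos': array([-1.2,  0.4,  1.6, -0. ,  1.1, -0. ]), 'qvel': array([ 0.,  0.,  0., -0., -0., -0.]), 'joint_torque': array([  0. , -54.5, -27.4,   0.1,   0. ,  -0. ]), 'ee_pos': array([ 256.2, -569.5,  221.9]), 'orientation': array([-3.1, -0.7,  0. ]), 'ft_force': array([ 0.1, -0.5, -0.1]), 'moment': array([ 0.1,  0. , -0. ]), 'grasp_force': np.float64(0.0), 'width': np.float64(88.036)}
scene -0.03213556059481038 [[483.1968387777892, 0.0, 275.60440485732045], [0.0, 483.1968387777892, 206.44990887893377], [0.0, 0.0, 1.0]] (array([1448.8,  492.2, 1027.1]), array([-0.7, -0.3, -0.7]))
top 0.013255607513074159 [[414.5297342596941, 0.0, 278.1653752214746], [0.0, 414.5297342596941, 208.34979378226652], [0.0, 0.0, 1.0]] (array([ 493.5,   78.1, 1124.4]), array([ 0.1, -0. , -1. ]))
hookbar scene []
hookbar top [([219.0, 222.0], 0.98, array([520.9, 236.6]))]
dock scene [([179.0, 190.0], 0.74, array([ 530. , -280.8]))]
dock top []
cover scene [([177.0, 182.0], 0.91, array([ 539.6, -274.1]))]
cover top [([411.0, 216.0], 0.57, array([ 533.5, -270.1])), ([321.0, 210.0], 0.57, 
[... 1270 characters left out ...]
558.3, 128.2])), ([376.0, 228.0], 0.57, array([479.3, 347.7]))]
thick0 top [([175.0, 238.0], 0.91, array([479.9, 344. ])), ([255.0, 200.0], 0.9, array([577.6, 136.7]))]
bay0 scene [([188.0, 189.0], 0.83, array([ 522.4, -253.4])), ([199.0, 176.0], 0.7, array([ 454.6, -251.3])), ([197.0, 270.0], 0.68, array([793. , -53.2])), ([176.0, 194.0], 0.66, array([ 559.3, -273.6])), ([161.0, 204.0], 0.64, array([ 613.8, -292.3]))]
bay0 top []
bay3 scene [([188.0, 189.0], 0.83, array([ 522.4, -253.4])), ([199.0, 176.0], 0.7, array([ 454.6, -251.3])), ([197.0, 270.0], 0.68, array([793. , -53.2])), ([176.0, 194.0], 0.66, array([ 559.3, -273.6])), ([161.0, 204.0], 0.64, array([ 613.8, -292.3]))]
bay3 top []
```

View pics/scene0.png

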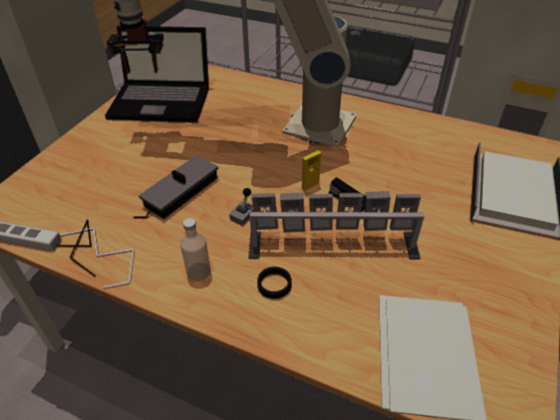

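View pics/top0.png

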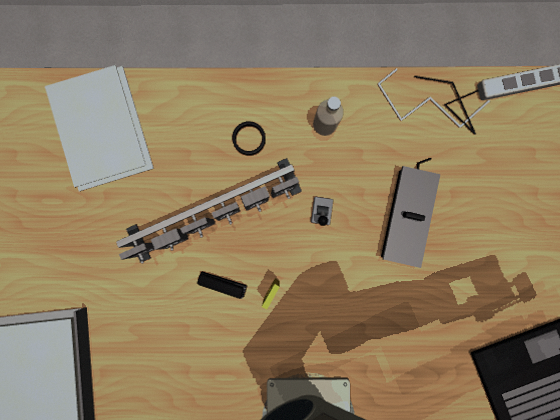

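Scene (280x... px): dock with cover at (177,185) in scene / (411,215) top, switch (243,212)/(322,210), bottle (195,255)/(326,115), tape (274,283)/(249,138), stapler (346,190)/(222,285), hook rail with six carriers from (264,210) to (406,212). In the scene picture, the candidates for slim are the hung plates at (267,227), (320,227), (346,225), (403,232), the hung ones at (294,224) and (376,228) that look thick, and a yellow look-alike standing at (312,170). I leave that last one alone.

```bash
cat > fit.py <<'E'
from h import *
from scipy.optimize import minimize
def boxpts(L,W,z0,z1):
    return np.array([[sx*L/2,sy*W/2,z] for sx in(-1,1) for sy in(-1,1) for z in(z0,z1)])
def place(P,p):
    c,s=np.cos(p[2]),np.sin(p[2]); return np.c_[P[:,0]*c-P[:,1]*s+p[0],P[:,0]*s+P[:,1]*c+p[1],P[:,2]]
def iou(im,mask,P,s=4):
    q=proj(im,P); m=np.zeros((420*s,560*s),np.uint8)
    cv2.fillConvexPoly(m,np.round(cv2.convexHull((q.astype(np.float32)+.5)*s)).astype(np.int32),1)
    M=cv2.resize(mask.astype(np.uint8),None,fx=s,fy=s,interpolation=cv2.INTER_NEAREST)
    return (m&M).sum()/max(1,(m|M).sum())
def fit(views,P,p0):
    f=lambda p:-sum(iou(im,m,place(P,p)) for im,m in views)
    b=None
    p0=np.array(p0,float)
    for k in range(2):
        sx=np.vstack([p0]+[p0+d for d in np.diag([12,12,.08])/(1+2*k)])
        r=minimize(f,p0,method="Nelder-Mead",options=dict(initial_simplex=sx,maxiter=70,xatol=.1,fatol=1e-5)); p0=r.x
    return r.x,-r.fun
E
python3 - <<'E'
from fit import *
np.set_printoptions(precision=3,suppress=True)
ims={n:cam(n) for n in("scene","top")}
P=boxpts(249,99,37,49)
ms=[(ims[n],ctrl.masks_of("cover",n)) for n in ims]
for im,m in ms: print([(x["score"],x["bbox"]) for x in m])
V=[(im,m[0]["region"]) for im,m in ms]
for v in (V,V[:1],V[1:]): print("cover",fit(v,P,[533,-270,-.2]))
B=boxpts(70,50,0,25)
ms=[(ims[n],ctrl.masks_of("switch_base",n)) for n in ims]
for im,m in ms: print([(x["score"],x["bbox"]) for x in m])
for l in("slim0","thick0"):
  for n in ims: print(l,n,[(round(x["score"],2),x["bbox"],int(x["region"].sum())) for x in ctrl.masks_of(l,n)])
a=ims["scene"]["pixels"][185:265,235:435]; b=ims["top"]["pixels"][155:275,110:310]
cv2.imwrite("pics/c1.png",np.vstack([cv2.resize(a,None,fx=3,fy=3,interpolation=3),cv2.resize(b,None,fx=3,fy=3,interpolation=3)]))
E
```

```text
[(0.57, [136.6, 154.9, 217.4, 213.2])]
[(0.91, [381.4, 165.4, 441.1, 266.5])]
cover (array([ 533.017, -271.405,   -0.239]), np.float64(1.9188086674128715))
cover (array([ 532.8  , -273.505,   -0.23 ]), np.float64(0.9676211806111022))
cover (array([ 532.471, -270.529,   -0.23 ]), np.float64(0.9719835517368278))
[(0.72, [230.5, 188.1, 255.3, 226.0])]
[(0.82, [312.2, 192.8, 333.6, 226.5])]
slim0 scene [(0.97, [299.1, 149.1, 322.0, 191.0], 688), (0.94, [310.2, 193.8, 332.3, 227.9], 657), (0.85, [388.7, 194.8, 419.7, 234.2], 770), (0.85, [337.2, 191.2, 360.7, 231.0], 657), (0.8, [251.6, 192.8, 275.6, 230.0], 548), (0.68, [143.2, 171.0, 216.5, 217.9], 611)]
slim0 top [(0.8, [210.9, 203.0, 242.3, 218.2], 238), (0.79, [182.5, 215.5, 214.3, 238.1], 304), (0.75, [117.8, 242.7, 152.9, 262.3], 296), (0.74, [264.7, 279.0, 275.4, 309.5], 215), (0.69, [270.1, 174.7, 298.6, 197.9], 247)]
thick0 scene [(0.73, [279.7, 190.1, 303.8, 233.3], 756), (0.62, [362.2, 190.4, 390.3, 233.6], 779), (0.3, [144.9, 170.7, 218.8, 219.6], 519)]
thick0 top [(0.6, [152.5, 229.4, 188.5, 251.0], 439)]
```

View pics/c1.png

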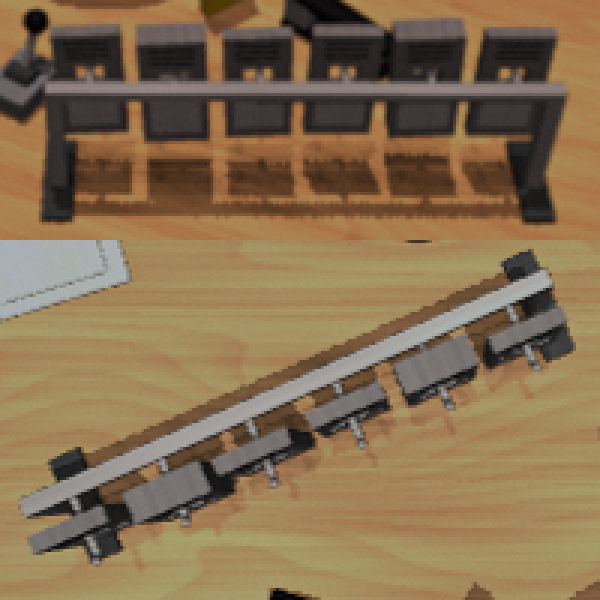

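The crop shows six hung carriers. The second (scene 294,224 / top 255,200) and the fifth (376,228 / 175,238) have clearly thick top faces. The other four, at top (284,188), (226,212), (202,226) and (148,248), are slim grey ones. The yellow plate is apart at (272,290) top.

```bash
cat > slims.py <<'E'
from fit import *
np.set_printoptions(precision=3,suppress=True)
im=cam("top"); im2=cam("scene")
for l in("slim0","thick0"):
  for m in ctrl.masks_of(l,"top"):
    t=14 if l[0]=="s" else 26
    c=atz(im,np.argwhere(m["region"]).mean(0)[::-1],130)
    p,s=fit([(im,m["region"])],boxpts(t,62,41.5,166.5),[c[0],c[1],.38])
    print(l,p,round(s,3),np.round(np.degrees(p[2]),1))
E
python3 slims.py
python3 - <<'E'
from fit import *
# world of peg/rail by pinpoint and masks
im=cam("top")
print([ (d["xy"],atz(im,d["xy"],0)) for d in ctrl.pinpoint("hookbar","top")])
m=ctrl.masks_of("hookbar","top")
print([(x["score"],x["bbox"]) for x in m])
# rail ridge: bright pixels within mask -> line at z 131
g=cv2.cvtColor(im["pixels"],cv2.COLOR_BGR2HSV).astype(int)
sel=(m[0]["region"])&(g[...,2]>165)&(g[...,1]<60)
q=np.argwhere(sel)[:,::-1]; print(len(q))
W=np.array([atz(im,x,131)[:2] for x in q]); 
(cx,cy),(w,h),a=cv2.minAreaRect(W.astype(np.float32)); print(cx,cy,w,h,a)
vx=cv2.fitLine(W.astype(np.float32),cv2.DIST_HUBER,0,.01,.01).ravel(); print(vx,np.degrees(np.arctan2(-vx[0],vx[1])))
# switch
for n in("top","scene"):
    I=cam(n)
    for l in("switch_tip","switch_base","cover"):
        d=ctrl.pinpoint(l,n); print(n,l,[(x["xy"],round(x["score"],2)) for x in d[:2]])
S=ctrl.get_obs();r=R.from_rotvec(S["orientation"]);print(S["orientation"],r.as_matrix())
E
```

```text
slim0 [602.819  61.468   0.423] 0.879 24.2
slim0 [510.494 270.381   0.393] 0.892 22.5
slim0 [543.982 202.828   0.374] 0.766 21.4
slim0 [451.413 413.221   0.363] 0.762 20.8
slim0 [347.141  93.588   1.066] 0.859 61.1
thick0 [575.579 131.701   0.373] 0.854 21.4
thick0 [478.219 339.751   0.414] 0.852 23.7
[([220.5, 219.2], array([528.50374652, 232.06500144,   0.        ])), ([246.5, 136.7], array([754.40874969, 161.39886898,   0.        ]))]
[(0.77, [118.2, 158.0, 300.2, 260.6]), (0.72, [314.2, 97.4, 345.2, 134.3]), (0.47, [384.7, 165.4, 419.6, 248.3])]
513
579.8148803710938 201.5459747314453 12.647303581237793 350.77056884765625 23.657472610473633
[ 4.1144037e-01 -9.1143668e-01  5.8718408e+02  1.8163995e+02] -155.70465
top switch_tip [([323.9, 224.5], 0.46)]
top switch_base [([318.5, 208.3], 0.95), ([203.5, 225.8], 0.39)]
top cover [([412.3, 215.7], 0.65)]
scene switch_tip [([243.8, 196.7], 0.4)]
scene switch_base [([242.4, 213.2], 0.76)]
scene cover [([178.6, 179.9], 0.85), ([198.8, 175.6], 0.38)]
[ 3.07165158e+00  6.59170640e-01 -2.56884384e-05] [[ 9.11950198e-01  4.10300909e-01 -1.41524057e-05]
 [ 4.10300909e-01 -9.11950198e-01 -1.19932789e-05]
 [-1.78271424e-05  5.13052818e-06 -1.00000000e+00]]
```

```bash
cat > plan.py <<'E'
from h import *
import sys
def go(x,y,z,yaw=None):
    """yaw: wanted world heading of tool y, deg (mod 180). prints units"""
    S=ctrl.get_obs();M=R.from_rotvec(S["orientation"]).as_matrix()
    h=np.degrees(np.arctan2(M[1,1],M[0,1]))
    d=0 if yaw is None else (yaw-h+90)%180-90
    M2=R.from_euler('z',d,degrees=True).as_matrix()@M
    u=M2.T@(np.array([x,y,z])-S["ee_pos"])/50
    print("t %.2f pos %s head %.2f tilt %.4f F %s w %.1f"%(S["t"],np.round(S["ee_pos"],1),h,np.arccos(-M[2,2]),np.round(S["ft_force"],1),S["width"]))
    print("  turn wz total %.4f | shift after turn %s"%(-d/90,np.round(u,3)))
if __name__=="__main__":
    a=[float(v) for v in sys.argv[1:]]; go(*a)
E
python3 plan.py 533 -271.5 150 -13.5
```

```text
t 2.55 pos [ 256.5 -570.   222.7] head -65.78 tilt 0.0000 F [ 0.1 -0.2 -0.5] w 87.6
  turn wz total -0.5808 | shift after turn [7.095 3.985 1.453]
```

Call:
apply_moves(targets=[[1,[0,0,0],[0,0,-0.116]],[1,[0,0,0],[0,0,-0.116]],[1,[0,0,0],[0,0,-0.116]],[1,[0,0,0],[0,0,-0.116]],[1,[0,0,0],[0,0,-0.116]],[1,[0.71,0.4,0.14],[0,0,0]],[1,[0.71,0.4,0.14],[0,0,0]],[1,[0.71,0.4,0.14],[0,0,0]]])

```text
t: 3.55
ee_pos: [340.4, -479.7, 201.6]
orientation: [2.469, 1.942, 0.0]
ft_force: [0.2, -0.9, 0.4]
width: 88.2
grasp_force: 0.0
```

Call:
apply_moves(targets=[[1,[0.71,0.4,0.14],[0,0,0]],[1,[0.71,0.4,0.14],[0,0,0]],[1,[0.71,0.4,0.14],[0,0,0]],[1,[0.71,0.4,0.14],[0,0,0]],[1,[0.71,0.4,0.14],[0,0,0]],[1,[0.71,0.4,0.14],[0,0,0]],[1,[0.71,0.4,0.14],[0,0,0]],[1,[0,0,0],[0,0,0]]])

```text
t: 4.55
ee_pos: [535.5, -269.9, 152.2]
orientation: [-2.465, -1.947, -0.0]
ft_force: [-0.1, 0.3, -0.6]
width: 87.8
grasp_force: 0.0
```

```bash
python3 plan.py 533 -271.5 54 -13.5
python3 - <<'E'
from h import *
a=cam("scene")["pixels"][130:230,110:240]
cv2.imwrite("pics/c2.png",cv2.resize(a,None,fx=5,fy=5,interpolation=3))
E
```

```text
t 4.55 pos [ 535.5 -269.9  152.2] head -13.38 tilt 0.0005 F [-0.1  0.3 -0.6] w 87.8
  turn wz total 0.0013 | shift after turn [-0.044 -0.04   1.964]
```

View pics/c2.png

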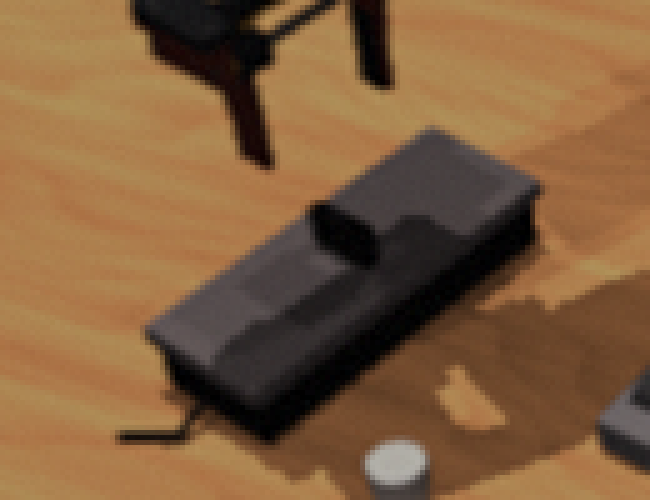

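The crop shows the cover's black grip bar at crop (345,235), scene (179,177). The open fingers are above it and close along the dock's length. I'll descend and grip.

Call:
apply_moves(targets=[[1,[-0.04,-0.04,0.5],[0,0,0]],[1,[0,0,0.5],[0,0,0]],[1,[0,0,0.5],[0,0,0]],[1,[0,0,0.44],[0,0,0]],[-1,[0,0,0],[0,0,0]],[-1,[0,0,0],[0,0,0]],[-1,[0,0,0],[0,0,0]],[-1,[0,0,0],[0,0,0]]])

```text
t: 5.6
ee_pos: [532.2, -273.6, 56.6]
orientation: [2.467, 1.943, 0.001]
ft_force: [0.1, 0.2, 0.3]
width: 51.2
grasp_force: 0.0
```

Call:
apply_moves(targets=[[-1,[0,0,0],[0,0,0]],[-1,[0,0,0],[0,0,0]],[-1,[0,0,0],[0,0,0]]])

```text
t: 5.98
ee_pos: [531.8, -273.2, 55.7]
orientation: [-2.468, -1.943, 0.0]
ft_force: [0.4, -0.4, 0.6]
width: 21.2
grasp_force: 0.0
```

Call:
apply_moves(targets=[[-1,[0,0,0],[0,0,0]],[-1,[0,0,0],[0,0,0]],[-1,[0,0,0],[0,0,0]],[-1,[0,0,0],[0,0,0]]])

```text
t: 6.48
ee_pos: [531.8, -273.3, 55.7]
orientation: [2.468, 1.943, 0.0]
ft_force: [1.5, 0.7, -0.1]
width: 14.0
grasp_force: 30.0
```

Call:
apply_moves(targets=[[-1,[0,0,-0.2],[0,0,0]],[-1,[0,0,-0.4],[0,0,0]],[-1,[0,0,-0.6],[0,0,0]],[-1,[0,0,-0.6],[0,0,0]],[-1,[0,0,0],[0,0,0]]])

```text
t: 7.1
ee_pos: [533.5, -274.2, 149.2]
orientation: [2.464, 1.94, 0.004]
ft_force: [0.0, -0.4, -1.8]
width: 14.2
grasp_force: 30.0
```

```bash
python3 plan.py 484 -475 22 -13.5
```

```text
t 7.10 pos [ 533.5 -274.2  149.2] head -13.57 tilt 0.0061 F [ 0.  -0.4 -1.8] w 14.2
  turn wz total -0.0008 | shift after turn [-4.132 -0.041  2.551]
```

Call:
apply_moves(targets=[[-1,[-0.4,0,0],[0,0,0]],[-1,[-0.7,0,0],[0,0,0]],[-1,[-0.8,0,0],[0,0,0]],[-1,[-0.8,0,0],[0,0,0]],[-1,[-0.8,0,0],[0,0,0]],[-1,[-0.6,0,0],[0,0,0]],[-1,[0,0,0.5],[0,0,0]],[-1,[0,0,0.6],[0,0,0]]])

```text
t: 8.1
ee_pos: [482.1, -474.0, 88.9]
orientation: [-2.469, -1.941, 0.001]
ft_force: [-0.0, -0.6, -1.8]
width: 13.8
grasp_force: 30.0
```

Call:
apply_moves(targets=[[-1,[0,0,0.6],[0,0,0]],[-1,[0,0,0.5],[0,0,0]],[-1,[0,0,0.2],[0,0,0]],[-1,[0,0,0.1],[0,0,0]],[-1,[0,0,0.04],[0,0,0]],[-1,[0,0,0],[0,0,0]]])

```text
t: 8.85
ee_pos: [484.0, -472.9, 19.4]
orientation: [2.468, 1.943, 0.0]
ft_force: [-0.1, 0.9, -0.5]
width: 13.9
grasp_force: 30.0
```

Now release and retreat upward, then measure the bare dock.

Call:
apply_moves(targets=[[-0.2,[0,0,0],[0,0,0]],[-0.2,[0,0,0],[0,0,0]],[-0.2,[0,0,0],[0,0,0]],[-0.2,[0,0,-0.3],[0,0,0]],[-0.2,[0,0,-0.8],[0,0,0]],[-0.2,[0,0,-0.8],[0,0,0]],[-0.2,[0,0,-0.8],[0,0,0]],[-0.2,[0,0,0],[0,0,0]]])

```text
t: 9.85
ee_pos: [485.5, -474.4, 158.8]
orientation: [2.462, 1.938, 0.001]
ft_force: [-0.3, -0.5, 0.4]
width: 35.0
grasp_force: 0.0
```

```bash
cat > dock.py <<'E'
from fit import *
np.set_printoptions(precision=3,suppress=True)
P=boxpts(240,90,0,45)
V=[]
for n in("scene","top"):
    im=cam(n); m=ctrl.masks_of("dock",n); print(n,[(round(x["score"],2),x["bbox"]) for x in m])
    if m: V.append((im,m[0]["region"]))
    for l in("bay0","cover"): print(l,[(np.round(x["xy"],1).tolist(),round(x["score"],2),atz(im,x["xy"],10 if l[0]=="b" else 8)[:2]) for x in ctrl.pinpoint(l,n)])
for v in [V]+[[v] for v in V]: print(fit(v,P,[533,-271,-.235]))
a=V[0][0]["pixels"][140:240,90:240];b=cam("top")["pixels"][150:280,360:520]
cv2.imwrite("pics/d%d.png"%int(ctrl.get_obs()["t"]*10),np.hstack([cv2.resize(a,(450,300),interpolation=3),cv2.resize(b,(369,300),interpolation=3)])[:,:800])
E
python3 dock.py; ls pics; python3 plan.py 603 61 250 23.3
```

```text
scene [(0.64, [144.2, 157.5, 216.4, 219.5]), (0.57, [228.8, 188.6, 254.8, 227.6])]
bay0 [([184.3, 184.8], 0.96, array([ 509.542, -273.595])), ([172.4, 194.2], 0.74, array([ 563.229, -283.735])), ([198.0, 175.5], 0.63, array([ 451.629, -257.331])), ([162.7, 204.7], 0.6, array([ 616.174, -284.398]))]
cover [([241.8, 215.2], 0.7, array([556.533, -40.79 ])), ([138.3, 164.1], 0.56, array([ 479.533, -477.164])), ([267.0, 228.2], 0.56, array([574.756,  51.594]))]
top [(0.84, [381.0, 157.9, 438.2, 260.9])]
bay0 [([411.4, 188.7], 0.83, array([ 607.965, -284.144])), ([403.0, 230.4], 0.76, array([ 495.732, -259.044])), ([401.8, 247.6], 0.75, array([ 449.784, -254.797])), ([409.3, 206.2], 0.65, array([ 560.693, -277.417]))]
cover [([481.8, 234.9], 0.73, array([ 482.744, -470.172]))]
(array([ 531.646, -272.534,   -0.229]), np.float64(1.917987486504906))
(array([ 530.969, -273.669,   -0.224]), np.float64(0.9741225942099304))
(array([ 531.414, -270.432,   -0.233]), np.float64(0.9610719908648938))
c1.png
c2.png
d103.png
scene0.png
top0.png
t 10.30 pos [ 483.4 -472.2  152.7] head -13.57 tilt 0.0016 F [ 0.2 -0.  -0.7] w 35.6
  turn wz total -0.4097 | shift after turn [ 8.85   6.413 -1.948]
```

Call:
apply_moves(targets=[[-0.2,[0,0,-0.4],[0,0,-0.102]],[-0.2,[0,0,-0.5],[0,0,-0.102]],[-0.2,[0,0,-0.5],[0,0,-0.102]],[-0.2,[0,0,-0.5],[0,0,-0.103]],[0.1,[0.7,0.5,0],[0,0,0]],[0.1,[0.75,0.55,0],[0,0,0]],[0.1,[0.75,0.55,0],[0,0,0]],[0.1,[0.75,0.55,0],[0,0,0]]])

```text
t: 11.3
ee_pos: [524.3, -293.2, 248.4]
orientation: [-1.729, -2.623, -0.0]
ft_force: [-0.1, 0.7, -0.2]
width: 48.0
grasp_force: 0.0
```

Call:
apply_moves(targets=[[0.1,[0.75,0.55,0],[0,0,0]],[0.1,[0.75,0.55,0],[0,0,0]],[0.1,[0.75,0.55,0],[0,0,0]],[0.1,[0.75,0.55,0],[0,0,0]],[0.1,[0.75,0.55,0],[0,0,0]],[0.1,[0.75,0.55,0],[0,0,0]],[0.1,[0.7,0.45,0],[0,0,0]],[0.1,[0,0,0],[0,0,0]]])

```text
t: 12.3
ee_pos: [594.1, 20.7, 248.3]
orientation: [-1.724, -2.626, 0.0]
ft_force: [0.1, -0.6, -1.4]
width: 48.4
grasp_force: 0.0
```

```bash
python3 plan.py 602.5 61.8 140 23.3
```

```text
t 12.30 pos [594.1  20.7 248.3] head 23.44 tilt 0.0006 F [ 0.1 -0.6 -1.4] w 48.4
  turn wz total 0.0015 | shift after turn [0.687 0.48  2.165]
```

View pics/d103.png

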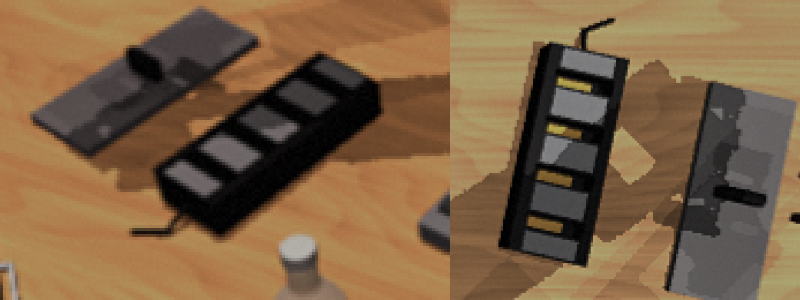

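The crop shows the cover lying flat beside the bare dock. The dock's four dark bays are all empty. Next I go to the first slim carrier.

Call:
apply_moves(targets=[[0.1,[0.69,0.48,0],[0,0,0]],[0.1,[0,0,0],[0,0,0]],[0.1,[0,0,0.5],[0,0,0]],[0.1,[0,0,0.6],[0,0,0]],[0.1,[0,0,0.5],[0,0,0]],[0.1,[0,0,0.4],[0,0,0]],[0.1,[0,0,0.16],[0,0,0]],[0.1,[0,0,0],[0,0,0]]])

```text
t: 13.3
ee_pos: [602.2, 58.5, 140.4]
orientation: [-1.729, -2.622, 0.001]
ft_force: [-0.2, -1.1, 0.4]
width: 48.0
grasp_force: 0.0
```

Call:
apply_moves(targets=[[-1,[0,0,0],[0,0,0]],[-1,[0,0,0],[0,0,0]],[-1,[0,0,0],[0,0,0]],[-1,[0,0,0],[0,0,0]],[-1,[0,0,0],[0,0,0]],[-1,[0,0,0],[0,0,0]],[-1,[0,0,0],[0,0,0]]])

```text
t: 14.18
ee_pos: [602.8, 59.6, 141.0]
orientation: [1.728, 2.623, 0.001]
ft_force: [0.6, 1.0, 5.3]
width: 13.8
grasp_force: 30.0
```

```bash
python3 plan.py 602.5 61.8 154 23.3
python3 - <<'E'
from h import *
from workcell import ctrl
print(ctrl.get_obs()["grasp_force"])
a=cam("scene")["pixels"][140:240,210:360];b=cam("top")["pixels"][130:230,220:340]
cv2.imwrite("pics/g1.png",np.hstack([cv2.resize(a,(450,300),interpolation=3),cv2.resize(b,(350,292),interpolation=3)[:300].copy() if 0 else cv2.resize(b,(350,300),interpolation=3)]))
E
```

```text
t 14.18 pos [602.8  59.6 141. ] head 23.24 tilt 0.0008 F [0.6 1.  5.3] w 13.8
  turn wz total -0.0007 | shift after turn [ 0.044  0.013 -0.259]
29.997860491275787
```

View pics/g1.png

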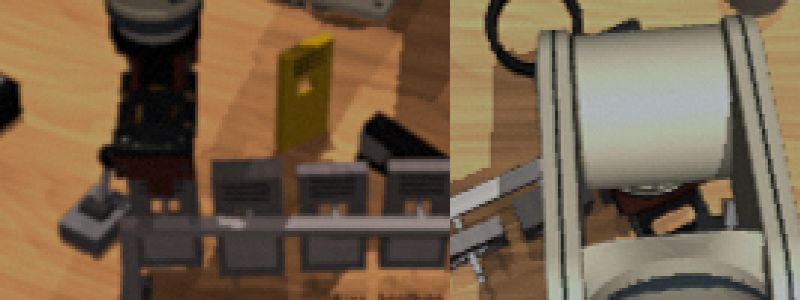

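Grip on the first slim carrier is confirmed: width 13.8 mm, force 30 N, fingers at scene (260,190). I'll lift it 13.5 mm and draw it off.

Call:
apply_moves(targets=[[-1,[0,0,-0.13],[0,0,0]],[-1,[0,0,-0.13],[0,0,0]],[-1,[0,0,0],[0,0,0]],[-1,[0,-0.3,0],[0,0,0]],[-1,[0,-0.4,0],[0,0,0]],[-1,[0,-0.4,0],[0,0,0]],[-1,[0,-0.4,0],[0,0,0]],[-1,[0,0,0],[0,0,0]]])

```text
t: 15.28
ee_pos: [531.4, 29.3, 153.4]
orientation: [-1.729, -2.621, 0.002]
ft_force: [0.2, -0.4, -0.7]
width: 14.3
grasp_force: 30.0
```

Call:
apply_moves(targets=[[-1,[0,-0.2,-0.4],[0,0,0]],[-1,[0,0,-0.6],[0,0,0]],[-1,[0,0,-0.6],[0,0,0]],[-1,[0,0,0],[0,0,0]]])

```text
t: 15.78
ee_pos: [526.2, 26.1, 235.7]
orientation: [1.726, 2.62, 0.005]
ft_force: [-0.2, -0.9, -1.7]
width: 13.7
grasp_force: 30.0
```

```bash
python3 plan.py 611.9 -291.1 200 -13.2;  python3 plan.py 611.9 -291.1 200 166.8
```

```text
t 15.78 pos [526.2  26.1 235.7] head 23.24 tilt 0.0052 F [-0.2 -0.9 -1.7] w 13.7
  turn wz total 0.4049 | shift after turn [-5.784  3.113  0.74 ]
t 15.78 pos [526.2  26.1 235.7] head 23.24 tilt 0.0052 F [-0.2 -0.9 -1.7] w 13.7
  turn wz total 0.4049 | shift after turn [-5.784  3.113  0.74 ]
```

Call:
apply_moves(targets=[[-1,[0,0,0],[0,0,0.1]],[-1,[0,0,0],[0,0,0.1]],[-1,[0,0,0],[0,0,0.1]],[-1,[0,0,0],[0,0,0.105]],[-1,[-0.6,0.32,0],[0,0,0]],[-1,[-0.75,0.4,0],[0,0,0]],[-1,[-0.75,0.4,0],[0,0,0]],[-1,[-0.75,0.4,0],[0,0,0]]])

```text
t: 16.77
ee_pos: [565.5, -131.2, 231.9]
orientation: [-2.461, -1.95, 0.002]
ft_force: [0.1, 0.4, -1.8]
width: 13.7
grasp_force: 30.0
```

Call:
apply_moves(targets=[[-1,[-0.75,0.4,0],[0,0,0]],[-1,[-0.75,0.4,0],[0,0,0]],[-1,[-0.75,0.4,0.3],[0,0,0]],[-1,[-0.7,0.4,0.4],[0,0,0]],[-1,[0,0,0.4],[0,0,0]],[-1,[0,0,0],[0,0,0]],[-1,[0,0,0],[0,0,0]]])

```text
t: 17.65
ee_pos: [609.8, -291.0, 178.6]
orientation: [-2.461, -1.952, 0.0]
ft_force: [0.0, -0.3, -1.0]
width: 13.5
grasp_force: 30.0
```

```bash
python3 plan.py 611.9 -291.1 150 -13.2
cat > held.py <<'E'
from fit import *
import sys
from scipy.optimize import minimize_scalar
# fit the held plate along the tool x, known tcp, and show plate corner picture with model outlines
np.set_printoptions(precision=2,suppress=True)
S=ctrl.get_obs();M=R.from_rotvec(S["orientation"]).as_matrix();T=S["ee_pos"]
off=float(sys.argv[1]) if len(sys.argv)>1 else -99.5
h=np.arctan2(M[1,1],M[0,1]); up=T[2]+off
im=cam("scene"); ms=ctrl.masks_of("slim0","scene")
exp=proj(im,[[T[0],T[1],up+62]])[0]
ms=sorted(ms,key=lambda m:np.hypot(*(np.array([(m["bbox"][0]+m["bbox"][2])/2,(m["bbox"][1]+m["bbox"][3])/2])-exp)))
m=ms[0];print("score",round(m["score"],2),"bbox",m["bbox"])
P=boxpts(14,62,up,up+125)
p,s=fit([(im,m["region"])],P,[T[0],T[1],h])
d=p[:2]-T[:2];print("free fit",p,"iou",s,"offset along toolx,tooly",d@M[:2,0],d@M[:2,1])
d=p[:2]
big=cv2.resize(im["pixels"],None,fx=6,fy=6,interpolation=3)
def draw(P,col):
    q=(proj(im,P)+.5)*6-.5
    for i in range(8):
        for j in range(i):
            if bin(i^j).count("1")==1: cv2.line(big,tuple(np.round(q[i]).astype(int).tolist()),tuple(np.round(q[j]).astype(int).tolist()),col,1)
draw(place(P,[T[0],T[1],h]),(0,255,0))
dk=[float(v) for v in sys.argv[2:5]] or [531.6,-272.3,-.23]
draw(place(boxpts(240,90,0,45),dk),(0,0,255))
for b in(-82.5,-27.5,27.5,82.5): draw(place(boxpts(18,68,45,45)+[b,0,0],dk),(255,255,0))
x,y=np.round(proj(im,[[531,-272,70]])[0]*6).astype(int)
cv2.imwrite("pics/h%d.png"%int(S["t"]*10),big[y-300:y+300,x-400:x+400]);print("pics/h%d.png"%int(S["t"]*10))
E
python3 held.py
```

```text
t 17.65 pos [ 609.8 -291.   178.6] head -13.16 tilt 0.0007 F [ 0.  -0.3 -1. ] w 13.5
  turn wz total 0.0004 | shift after turn [0.007 0.041 0.571]
score 0.89 bbox [145.3, 150.6, 166.2, 192.3]
free fit [ 612.66 -287.59   -0.24] iou 0.7859666339548577 offset along toolx,tooly 3.9370414544439893 1.9708292158392655
pics/h176.png
```

View pics/h176.png

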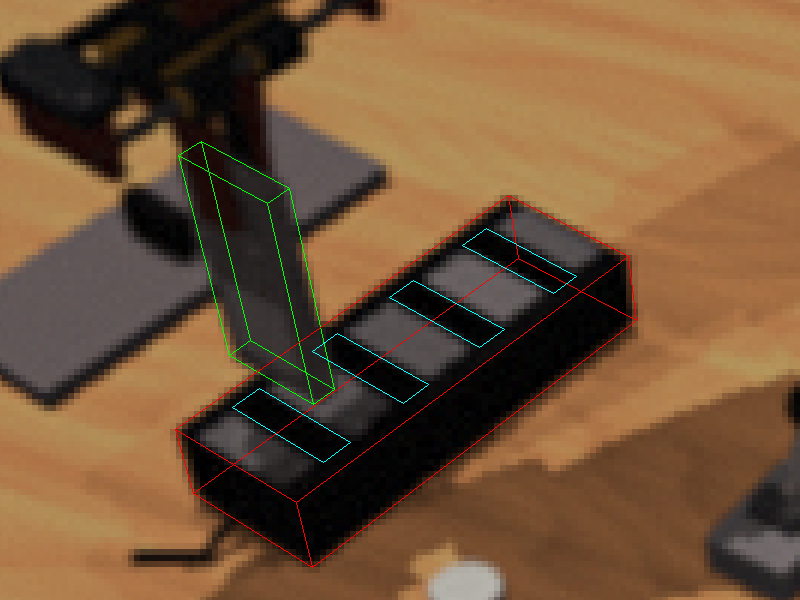

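Dock outline (red) and bays (cyan) match the picture well. The held plate (green model) sits over bay 3 at picture (290,380) and appears about 2 to 3 mm towards tool +x. I'll correct for that and lower gently.

```bash
python3 plan.py 611.4 -293.5 148 -13.2
```

```text
t 17.75 pos [ 610.4 -291.3  179.6] head -13.15 tilt 0.0013 F [ 0.5  0.4 -1.5] w 14.3
  turn wz total 0.0006 | shift after turn [-0.039  0.028  0.633]
```

Call:
apply_moves(targets=[[-1,[-0.04,0.03,0.3],[0,0,0]],[-1,[0,0,0.3],[0,0,0]],[-1,[0,0,0],[0,0,0]],[-1,[0,0,0.12],[0,0,0]],[-1,[0,0,0.12],[0,0,0]],[-1,[0,0,0],[0,0,0]]])

```text
t: 18.5
ee_pos: [610.5, -294.2, 136.1]
orientation: [-2.462, -1.95, 0.001]
ft_force: [-0.6, -0.6, -1.6]
width: 14.2
grasp_force: 30.0
```

```bash
python3 plan.py 611.4 -293.5 110 -13.2; python3 held.py
```

```text
t 18.50 pos [ 610.5 -294.2  136.1] head -13.22 tilt 0.0011 F [-0.6 -0.6 -1.6] w 14.2
  turn wz total -0.0002 | shift after turn [0.017 0.015 0.522]
score 0.58 bbox [148.7, 162.4, 164.4, 201.4]
free fit [ 610.41 -294.57   -0.32] iou 0.7653360396932792 offset along toolx,tooly -0.39344293603808633 -0.007941267113428019
pics/h185.png
```

It has entered the bay: underside about 9 mm below the rim, with no contact force. I'll push it home.

Call:
apply_moves(targets=[[-1,[0,0,0.2],[0,0,0]],[-1,[0,0,0.2],[0,0,0]],[-1,[0,0,0.1],[0,0,0]],[-1,[0,0,0.05],[0,0,0]],[-1,[0,0,0],[0,0,0]]])

```text
t: 19.23
ee_pos: [611.1, -294.1, 111.1]
orientation: [-2.462, -1.951, -0.0]
ft_force: [-4.1, 3.7, 14.4]
width: 13.7
grasp_force: 30.1
```

Call:
apply_moves(targets=[[-1,[0,0,0.03],[0,0,0]],[-0.55,[0,0,0],[0,0,0]],[-0.55,[0,0,0],[0,0,0]],[-0.55,[0,0,0],[0,0,0]]])

```text
t: 19.73
ee_pos: [610.7, -294.3, 107.2]
orientation: [-2.462, -1.951, 0.0]
ft_force: [0.8, 0.4, 0.0]
width: 19.8
grasp_force: 0.0
```

Call:
apply_moves(targets=[[-0.4,[0,0,-0.3],[0,0,0]],[-0.4,[0,0,-0.8],[0,0,0]],[-0.4,[0,0,-0.8],[0,0,0]],[-0.4,[0,0,-0.8],[0,0,0]],[-0.2,[0,0,0],[0,0,-0.1]],[-0.2,[0,0,0],[0,0,-0.1]],[-0.2,[0,0,0],[0,0,-0.1]],[-0.2,[0,0,0],[0,0,-0.105]]])

```text
t: 20.72
ee_pos: [611.0, -294.5, 243.8]
orientation: [1.721, 2.627, 0.0]
ft_force: [0.3, 0.8, 0.0]
width: 34.9
grasp_force: 0.0
```

```bash
python3 plan.py 500 185 250 23.3; python3 plan.py 543 202.3 250 23.3;python3 dock.py |tail -3; cat > bayed.py <<'E'
from fit import *
im=cam("scene")
D=[float(v) for v in __import__("sys").argv[1:4]] or [531.6,-272.3,-.23]
for m in ctrl.masks_of("slim0","scene"):
    if m["bbox"][0]<225:
        for b,z in((None,10),):
            c=atz(im,[(m["bbox"][0]+m["bbox"][2])/2,(m["bbox"][1]+m["bbox"][3])/2],80)
            p,s=fit([(im,m["region"])],boxpts(14,62,45,135),[c[0],c[1],D[2]])
            d=p[:2]-D[:2];c,sn=np.cos(D[2]),np.sin(D[2])
            print("in dock",np.round([d[0]*c+d[1]*sn,-d[0]*sn+d[1]*c,np.degrees(p[2]-D[2])],1),"iou",round(s,3), "score",round(m["score"],2))
E
python3 bayed.py
```

```text
t 20.73 pos [ 611.  -294.5  243.8] head 23.54 tilt 0.0009 F [0.3 0.8 0. ] w 34.9
  turn wz total 0.0026 | shift after turn [ 9.685  1.754 -0.13 ]
t 20.73 pos [ 611.  -294.5  243.8] head 23.54 tilt 0.0009 F [0.3 0.8 0. ] w 34.9
  turn wz total 0.0026 | shift after turn [ 9.663  2.681 -0.129]
(array([ 532.865, -270.965,   -0.216]), np.float64(1.7524059939183108))
(array([ 533.272, -273.209,   -0.214]), np.float64(0.8875140909334908))
(array([ 531.933, -270.346,   -0.222]), np.float64(0.8772357587802068))
in dock [83.8  2.2 -1.1] iou 0.927 score 0.63
```

Call:
apply_moves(targets=[[0.1,[0.74,0.2,0],[0,0,0]],[0.1,[0.75,0.21,0],[0,0,0]],[0.1,[0.75,0.21,0],[0,0,0]],[0.1,[0.75,0.21,0],[0,0,0]],[0.1,[0.75,0.21,0],[0,0,0]],[0.1,[0.75,0.21,0],[0,0,0]],[0.1,[0.75,0.21,0],[0,0,0]],[0.1,[0.75,0.21,0],[0,0,0]]])

```text
t: 22.28
ee_pos: [569.3, 15.0, 242.8]
orientation: [1.729, 2.623, 0.0]
ft_force: [0.4, 0.1, 0.3]
width: 48.5
grasp_force: 0.0
```

Call:
apply_moves(targets=[[0.1,[0.75,0.21,0],[0,0,0]],[0.1,[0.75,0.21,0],[0,0,0]],[0.1,[0.75,0.21,0],[0,0,0]],[0.1,[0.75,0.21,0],[0,0,0]],[0.1,[0.67,0.17,0],[0,0,0]],[0.1,[0,0,0],[0,0,0]],[0.1,[0,0,0],[0,0,0]]])

```text
t: 23.15
ee_pos: [543.5, 201.8, 242.6]
orientation: [1.728, 2.623, -0.001]
ft_force: [-0.8, -0.0, 0.4]
width: 48.3
grasp_force: 0.0
```

```bash
python3 plan.py 543 202.3 140 23.3
```

```text
t 23.15 pos [543.5 201.8 242.6] head 23.24 tilt 0.0004 F [-0.8 -0.   0.4] w 48.3
  turn wz total -0.0007 | shift after turn [ 0.013 -0.005  2.053]
```

Call:
apply_moves(targets=[[0.1,[0,0,0.5],[0,0,0]],[0.1,[0,0,0.6],[0,0,0]],[0.1,[0,0,0.5],[0,0,0]],[0.1,[0,0,0.3],[0,0,0]],[0.1,[0,0,0.15],[0,0,0]],[0.1,[0,0,0],[0,0,0]]])

```text
t: 23.9
ee_pos: [543.6, 202.0, 140.2]
orientation: [-1.729, -2.623, 0.0]
ft_force: [0.4, 0.9, -0.3]
width: 48.1
grasp_force: 0.0
```

Call:
apply_moves(targets=[[-1,[0,0,0],[0,0,0]],[-1,[0,0,0],[0,0,0]],[-1,[0,0,0],[0,0,0]],[-1,[0,0,0],[0,0,0]],[-1,[0,0,0],[0,0,0]],[-1,[0,0,0],[0,0,0]],[-1,[0,0,0],[0,0,0]]])

```text
t: 24.78
ee_pos: [543.8, 202.5, 140.5]
orientation: [1.728, 2.623, 0.001]
ft_force: [-0.1, 1.1, 2.7]
width: 13.7
grasp_force: 30.0
```

Call:
apply_moves(targets=[[-1,[0,0,-0.13],[0,0,0]],[-1,[0,0,-0.14],[0,0,0]],[-1,[0,0,0],[0,0,0]],[-1,[0,-0.3,0],[0,0,0]],[-1,[0,-0.4,0],[0,0,0]],[-1,[0,-0.4,0],[0,0,0]],[-1,[0,-0.4,0],[0,0,0]],[-1,[0,0,0],[0,0,0]]])

```text
t: 25.78
ee_pos: [472.5, 171.9, 153.4]
orientation: [-1.728, -2.622, 0.003]
ft_force: [-0.2, 0.1, -1.2]
width: 13.8
grasp_force: 30.0
```

Call:
apply_moves(targets=[[-1,[0,-0.2,-0.4],[0,0,0]],[-1,[0,0,-0.6],[0,0,0]],[-1,[0,0,-0.6],[0,0,0]],[-1,[0,0,0],[0,0,0.1]],[-1,[0,0,0],[0,0,0.1]],[-1,[0,0,0],[0,0,0.1]],[-1,[0,0,0],[0,0,0.105]],[-1,[0,0,0],[0,0,0]]])

```text
t: 26.78
ee_pos: [465.7, 168.9, 233.7]
orientation: [2.461, 1.953, 0.0]
ft_force: [-0.4, -0.1, -0.4]
width: 14.1
grasp_force: 30.0
```

```bash
python3 dock.py |tail -3;python3 bayed.py; python3 plan.py 558.3 -278.6 185 -13
```

```text
(array([ 533.714, -271.484,   -0.235]), np.float64(1.7116408994607837))
(array([ 534.36 , -273.092,   -0.232]), np.float64(0.8547827001999369))
(array([ 532.068, -269.804,   -0.233]), np.float64(0.8685875996912786))
in dock [83.2  2.2  0.4] iou 0.923 score 0.87
in dock [-6.5 62.9 44.2] iou 0.258 score 0.69
t 27.32 pos [465.4 168.8 233.7] head -13.20 tilt 0.0000 F [ 0.5  0.5 -1.1] w 14.1
  turn wz total -0.0022 | shift after turn [-8.301  3.823  0.973]
```

Call:
apply_moves(targets=[[-1,[-0.6,0.3,0],[0,0,0]],[-1,[-0.75,0.35,0],[0,0,0]],[-1,[-0.75,0.35,0],[0,0,0]],[-1,[-0.75,0.35,0],[0,0,0]],[-1,[-0.75,0.35,0],[0,0,0]],[-1,[-0.75,0.35,0],[0,0,0]],[-1,[-0.75,0.35,0],[0,0,0]],[-1,[-0.75,0.35,0],[0,0,0]]])

```text
t: 28.32
ee_pos: [532.6, -148.8, 233.7]
orientation: [2.462, 1.951, 0.0]
ft_force: [0.4, 0.9, -1.7]
width: 13.9
grasp_force: 30.0
```

Call:
apply_moves(targets=[[-1,[-0.75,0.35,0],[0,0,0]],[-1,[-0.75,0.35,0],[0,0,0]],[-1,[-0.75,0.35,0],[0,0,0]],[-1,[-0.2,0.03,0],[0,0,0]],[-1,[0,0,0.4],[0,0,0]],[-1,[0,0,0.5],[0,0,0]],[-1,[0,0,0],[0,0,0]]])

```text
t: 29.2
ee_pos: [555.4, -277.6, 186.8]
orientation: [-2.458, -1.949, 0.003]
ft_force: [-0.0, 0.3, -1.0]
width: 13.7
grasp_force: 30.0
```

```bash
python3 plan.py 558.4 -278.8 150 -13.2; python3 held.py -99
```

```text
t 29.20 pos [ 555.4 -277.6  186.8] head -13.19 tilt 0.0046 F [-0.   0.3 -1. ] w 13.7
  turn wz total 0.0001 | shift after turn [-0.011  0.068  0.736]
score 0.97 bbox [155.8, 139.4, 180.7, 177.3]
free fit [ 555.69 -279.82   -0.19] iou 0.7948958528804654 offset along toolx,tooly -2.121425936153182 0.8172057511079008
pics/h292.png
```

View pics/h292.png

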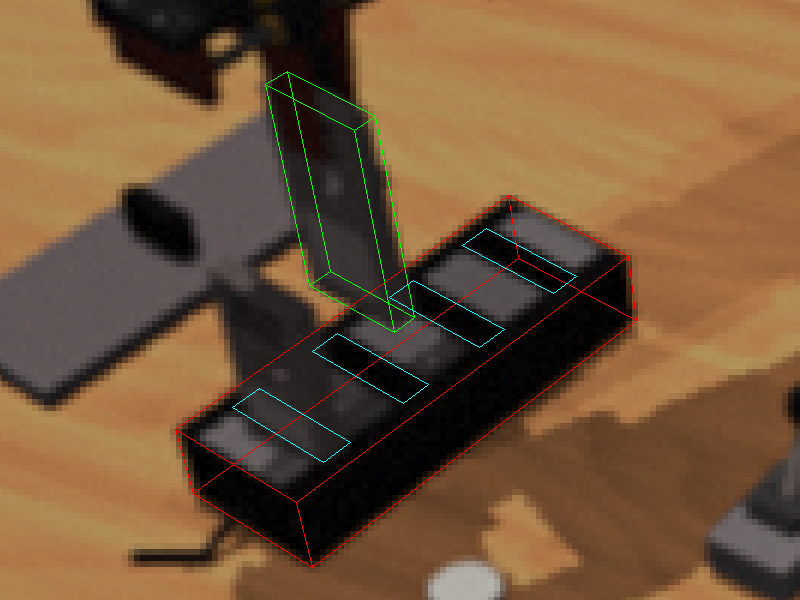

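The picture shows the dock unmoved, the first carrier seated in bay 3 at (290,380), and the held plate matching its model with no offset. I'll insert it in bay 2.

Call:
apply_moves(targets=[[-1,[-0.01,0.06,0.3],[0,0,0]],[-1,[0,0,0.4],[0,0,0]],[-1,[0,0,0],[0,0,0]],[-1,[0,0,0.15],[0,0,0]],[-1,[0,0,0.15],[0,0,0]],[-1,[0,0,0],[0,0,0]]])

```text
t: 30.05
ee_pos: [559.4, -280.0, 138.0]
orientation: [-2.462, -1.95, 0.001]
ft_force: [0.2, 0.3, -1.0]
width: 13.9
grasp_force: 30.0
```

Call:
apply_moves(targets=[[-1,[0,0,0.2],[0,0,0]],[-1,[0,0,0.2],[0,0,0]],[-1,[0,0,0.1],[0,0,0]],[-1,[0,0,0.06],[0,0,0]],[-1,[0,0,0.03],[0,0,0]],[-1,[0,0,0],[0,0,0]]])

```text
t: 30.8
ee_pos: [559.9, -280.0, 110.6]
orientation: [-2.462, -1.951, -0.0]
ft_force: [-2.4, 2.9, 10.9]
width: 13.8
grasp_force: 30.0
```

Call:
apply_moves(targets=[[-1,[0,0,0.03],[0,0,0]],[-0.55,[0,0,0],[0,0,0]],[-0.55,[0,0,0],[0,0,0]],[-0.55,[0,0,0],[0,0,0]],[-0.55,[0,0,-0.3],[0,0,0]],[-0.4,[0,0,-0.8],[0,0,0]],[-0.4,[0,0,-0.8],[0,0,0]],[-0.4,[0,0,-0.8],[0,0,0]]])

```text
t: 31.8
ee_pos: [559.8, -280.2, 244.9]
orientation: [2.462, 1.951, 0.0]
ft_force: [0.3, -0.6, -0.4]
width: 26.2
grasp_force: 0.0
```

Call:
apply_moves(targets=[[-0.2,[0,0,0],[0,0,-0.1]],[-0.2,[0,0,0],[0,0,-0.1]],[-0.2,[0,0,0],[0,0,-0.1]],[-0.2,[0,0,0],[0,0,-0.105]],[-0.2,[0,0,0],[0,0,0]]])

```text
t: 32.42
ee_pos: [559.8, -280.2, 243.5]
orientation: [1.73, 2.621, 0.0]
ft_force: [0.1, -0.0, -0.4]
width: 35.0
grasp_force: 0.0
```

```bash
python3 plan.py 511.3 270.9 245 23.3; python3 bayed.py; python3 slims.py
```

```text
t 32.42 pos [ 559.8 -280.2  243.5] head 23.15 tilt 0.0007 F [ 0.1 -0.  -0.4] w 35.0
  turn wz total -0.0017 | shift after turn [10.508  3.469 -0.034]
in dock [30.1  1.4 -1.7] iou 0.926 score 0.87
in dock [83.2  0.6 -0.4] iou 0.941 score 0.78
slim0 [ 557.535 -270.629    0.396] 0.387 22.7
slim0 [450.633 416.638   0.417] 0.814 23.9
slim0 [ 607.694 -275.915    2.959] 0.747 169.5
slim0 [510.397 271.666   0.406] 0.896 23.3
slim0 [345.658  95.237   1.018] 0.902 58.3
thick0 [478.086 338.917   0.413] 0.877 23.7
```

Call:
apply_moves(targets=[[0.1,[0.75,0.25,0],[0,0,0]],[0.1,[0.75,0.25,0],[0,0,0]],[0.1,[0.75,0.25,0],[0,0,0]],[0.1,[0.75,0.25,0],[0,0,0]],[0.1,[0.75,0.25,0],[0,0,0]],[0.1,[0.75,0.25,0],[0,0,0]],[0.1,[0.75,0.25,0],[0,0,0]],[0.1,[0.75,0.25,0],[0,0,0]]])

```text
t: 33.72
ee_pos: [533.1, 36.2, 242.8]
orientation: [1.73, 2.622, 0.0]
ft_force: [-0.4, -0.3, 0.0]
width: 48.8
grasp_force: 0.0
```

Call:
apply_moves(targets=[[0.1,[0.75,0.25,0],[0,0,0]],[0.1,[0.75,0.25,0],[0,0,0]],[0.1,[0.75,0.25,0],[0,0,0]],[0.1,[0.75,0.25,0],[0,0,0]],[0.1,[0.75,0.25,0],[0,0,0]],[0.1,[0.75,0.22,0],[0,0,0]],[0.1,[0,0,0],[0,0,0]],[0.1,[0,0,0],[0,0,0]]])

```text
t: 34.72
ee_pos: [511.9, 270.3, 242.5]
orientation: [-1.729, -2.623, 0.001]
ft_force: [0.6, -0.2, -0.2]
width: 48.5
grasp_force: 0.0
```

```bash
python3 plan.py 511.3 270.9 140.5 23.3
```

```text
t 34.73 pos [511.9 270.3 242.5] head 23.24 tilt 0.0006 F [ 0.6 -0.2 -0.2] w 48.5
  turn wz total -0.0007 | shift after turn [ 0.016 -0.005  2.04 ]
```

Call:
apply_moves(targets=[[0.1,[0,0,0.5],[0,0,0]],[0.1,[0,0,0.6],[0,0,0]],[0.1,[0,0,0.5],[0,0,0]],[0.1,[0,0,0.3],[0,0,0]],[0.1,[0,0,0.14],[0,0,0]],[0.1,[0,0,0],[0,0,0]]])

```text
t: 35.48
ee_pos: [512.3, 270.4, 140.8]
orientation: [1.729, 2.623, -0.0]
ft_force: [0.1, -0.3, -0.1]
width: 48.2
grasp_force: 0.0
```

Call:
apply_moves(targets=[[-1,[0,0,0],[0,0,0]],[-1,[0,0,0],[0,0,0]],[-1,[0,0,0],[0,0,0]],[-1,[0,0,0],[0,0,0]],[-1,[0,0,0],[0,0,0]],[-1,[0,0,0],[0,0,0]],[-1,[0,0,0],[0,0,0]]])

```text
t: 36.35
ee_pos: [512.0, 270.7, 140.8]
orientation: [-1.729, -2.623, -0.0]
ft_force: [-1.0, -0.7, 3.5]
width: 14.1
grasp_force: 30.0
```

Call:
apply_moves(targets=[[-1,[0,0,-0.13],[0,0,0]],[-1,[0,0,-0.14],[0,0,0]],[-1,[0,0,0],[0,0,0]],[-1,[0,-0.3,0],[0,0,0]],[-1,[0,-0.4,0],[0,0,0]],[-1,[0,-0.4,0],[0,0,0]],[-1,[0,-0.4,0],[0,0,0]],[-1,[0,0,0],[0,0,0]]])

```text
t: 37.35
ee_pos: [441.1, 240.2, 153.9]
orientation: [-1.728, -2.623, 0.003]
ft_force: [-0.5, -0.6, -2.5]
width: 13.7
grasp_force: 30.0
```

Call:
apply_moves(targets=[[-1,[0,-0.2,-0.4],[0,0,0]],[-1,[0,0,-0.6],[0,0,0]],[-1,[0,0,-0.6],[0,0,0]],[-1,[0,0,0],[0,0,0.1]],[-1,[0,0,0],[0,0,0.1]],[-1,[0,0,0],[0,0,0.1]],[-1,[0,0,0],[0,0,0.105]],[-1,[0,0,0],[0,0,0]]])

```text
t: 38.35
ee_pos: [434.3, 237.3, 234.2]
orientation: [2.461, 1.953, 0.0]
ft_force: [0.6, 0.5, -1.2]
width: 13.5
grasp_force: 30.0
```

```bash
python3 bayed.py; python3 plan.py 504.8 -266.0 185 -13.2
```

```text
in dock [85.6  5.4 -7. ] iou 0.896 score 0.66
in dock [30.2  1.7 -3.8] iou 0.912 score 0.58
t 38.45 pos [434.1 237.2 234.1] head -13.03 tilt 0.0001 F [ 1.3  0.7 -3.2] w 13.6
  turn wz total 0.0019 | shift after turn [-9.476  3.674  0.983]
```

Call:
apply_moves(targets=[[-1,[-0.6,0.24,0],[0,0,0]],[-1,[-0.75,0.29,0],[0,0,0]],[-1,[-0.75,0.29,0],[0,0,0]],[-1,[-0.75,0.29,0],[0,0,0]],[-1,[-0.75,0.29,0],[0,0,0]],[-1,[-0.75,0.29,0],[0,0,0]],[-1,[-0.75,0.29,0],[0,0,0]],[-1,[-0.75,0.29,0],[0,0,0]]])

```text
t: 39.45
ee_pos: [477.9, -74.9, 234.3]
orientation: [2.459, 1.954, 0.001]
ft_force: [0.1, -0.2, -1.3]
width: 13.7
grasp_force: 30.0
```

Call:
apply_moves(targets=[[-1,[-0.75,0.29,0],[0,0,0]],[-1,[-0.75,0.29,0],[0,0,0]],[-1,[-0.75,0.29,0],[0,0,0]],[-1,[-0.75,0.29,0],[0,0,0]],[-1,[-0.62,0.24,0],[0,0,0]],[-1,[0,0,0.4],[0,0,0]],[-1,[0,0,0],[0,0,0]]])

```text
t: 40.33
ee_pos: [503.3, -265.6, 212.7]
orientation: [-2.459, -1.951, 0.002]
ft_force: [-0.6, -0.1, -1.7]
width: 14.0
grasp_force: 30.0
```

```bash
python3 plan.py 504.8 -266.0 150 -13.2; python3 held.py -99.3
```

```text
t 40.33 pos [ 503.3 -265.6  212.7] head -13.14 tilt 0.0033 F [-0.6 -0.1 -1.7] w 14.0
  turn wz total 0.0007 | shift after turn [-0.003  0.035  1.254]
score 0.75 bbox [172.2, 125.3, 192.4, 161.9]
free fit [ 503.04 -266.69   -0.26] iou 0.7886647454370798 offset along toolx,tooly -1.1494465248373138 -0.011712752836763596
pics/h403.png
```

View pics/h403.png

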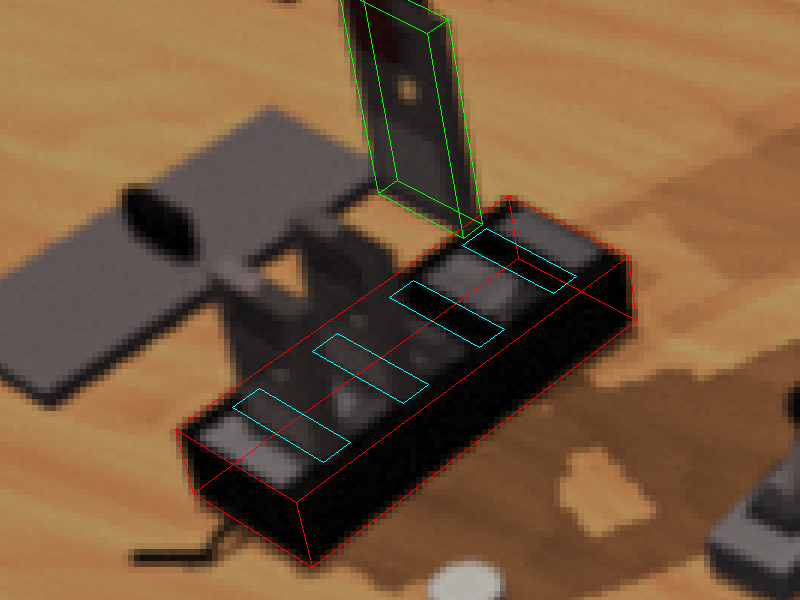

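The dock is still where the model puts it, and two carriers are seated at (290,370) and (370,320). The held plate agrees with its model, so I'll insert it in bay 1.

Call:
apply_moves(targets=[[-1,[0,0.03,0.4],[0,0,0]],[-1,[0,0,0.4],[0,0,0]],[-1,[0,0,0.4],[0,0,0]],[-1,[0,0,0],[0,0,0]],[-1,[0,0,0.15],[0,0,0]],[-1,[0,0,0.15],[0,0,0]],[-1,[0,0,0],[0,0,0]]])

```text
t: 41.3
ee_pos: [505.6, -265.9, 138.9]
orientation: [-2.462, -1.951, 0.0]
ft_force: [-0.0, 0.6, -1.6]
width: 13.6
grasp_force: 30.0
```

Call:
apply_moves(targets=[[-1,[0,0,0.2],[0,0,0]],[-1,[0,0,0.2],[0,0,0]],[-1,[0,0,0.12],[0,0,0]],[-1,[0,0,0.06],[0,0,0]],[-1,[0,0,0.03],[0,0,0]],[-1,[0,0,0],[0,0,0]]])

```text
t: 42.05
ee_pos: [505.8, -266.0, 109.5]
orientation: [-2.462, -1.951, 0.0]
ft_force: [-1.3, 1.6, 7.1]
width: 13.9
grasp_force: 30.0
```

Call:
apply_moves(targets=[[-1,[0,0,0.04],[0,0,0]],[-0.55,[0,0,0],[0,0,0]],[-0.55,[0,0,0],[0,0,0]],[-0.55,[0,0,0],[0,0,0]],[-0.55,[0,0,-0.3],[0,0,0]],[-0.4,[0,0,-0.8],[0,0,0]],[-0.4,[0,0,-0.8],[0,0,0]],[-0.4,[0,0,-0.8],[0,0,0]]])

```text
t: 43.05
ee_pos: [505.8, -266.1, 243.9]
orientation: [2.462, 1.951, 0.0]
ft_force: [0.3, -0.3, 0.4]
width: 26.4
grasp_force: 0.0
```

Call:
apply_moves(targets=[[-0.2,[0,0,0],[0,0,-0.1]],[-0.2,[0,0,0],[0,0,-0.1]],[-0.2,[0,0,0],[0,0,-0.1]],[-0.2,[0,0,0],[0,0,-0.105]],[-0.2,[0,0,0],[0,0,0]]])

```text
t: 43.68
ee_pos: [505.9, -266.1, 242.5]
orientation: [1.73, 2.621, 0.0]
ft_force: [0.4, 0.5, -0.7]
width: 35.6
grasp_force: 0.0
```

```bash
python3 plan.py 451 414 245 23.3; python3 bayed.py
```

```text
t 43.67 pos [ 505.9 -266.1  242.5] head 23.15 tilt 0.0008 F [ 0.4  0.5 -0.7] w 35.6
  turn wz total -0.0017 | shift after turn [12.928  4.372 -0.055]
in dock [-26.4  -1.2  -3.6] iou 0.922 score 0.6
in dock [83.4  1.3 -1. ] iou 0.932 score 0.59
in dock [29.4  0.4 -1.9] iou 0.93 score 0.57
```

Call:
apply_moves(targets=[[0.1,[0.76,0.26,0],[0,0,0]],[0.1,[0.76,0.26,0],[0,0,0]],[0.1,[0.76,0.26,0],[0,0,0]],[0.1,[0.76,0.26,0],[0,0,0]],[0.1,[0.76,0.26,0],[0,0,0]],[0.1,[0.76,0.26,0],[0,0,0]],[0.1,[0.76,0.26,0],[0,0,0]],[0.1,[0.76,0.26,0],[0,0,0]]])

```text
t: 44.78
ee_pos: [481.3, 55.6, 242.1]
orientation: [1.732, 2.62, 0.001]
ft_force: [-0.1, 0.1, -0.8]
width: 48.1
grasp_force: 0.0
```

Call:
apply_moves(targets=[[0.1,[0.76,0.26,0],[0,0,0]],[0.1,[0.76,0.26,0],[0,0,0]],[0.1,[0.76,0.26,0],[0,0,0]],[0.1,[0.76,0.26,0],[0,0,0]],[0.1,[0.76,0.26,0],[0,0,0]],[0.1,[0.76,0.26,0],[0,0,0]],[0.1,[0.76,0.26,0],[0,0,0]],[0.1,[0.76,0.26,0],[0,0,0]]])

```text
t: 45.78
ee_pos: [456.9, 376.0, 241.9]
orientation: [1.732, 2.621, 0.0]
ft_force: [0.6, 0.7, -0.1]
width: 48.2
grasp_force: 0.0
```

Call:
apply_moves(targets=[[0.1,[0.76,0.21,0],[0,0,0]],[0.1,[0,0,0],[0,0,0]],[0.1,[0,0,0],[0,0,0]]])

```text
t: 46.15
ee_pos: [451.5, 413.2, 241.5]
orientation: [1.73, 2.622, -0.001]
ft_force: [-0.1, -0.6, 0.6]
width: 48.7
grasp_force: 0.0
```

```bash
python3 plan.py 451.2 414 140.5 23.3
```

```text
t 46.15 pos [451.5 413.2 241.5] head 23.18 tilt 0.0009 F [-0.1 -0.6  0.6] w 48.7
  turn wz total -0.0013 | shift after turn [1.90e-02 2.00e-03 2.02e+00]
```

Call:
apply_moves(targets=[[0.1,[0,0,0.5],[0,0,0]],[0.1,[0,0,0.6],[0,0,0]],[0.1,[0,0,0.5],[0,0,0]],[0.1,[0,0,0.3],[0,0,0]],[0.1,[0,0,0.12],[0,0,0]],[0.1,[0,0,0],[0,0,0]]])

```text
t: 46.9
ee_pos: [452.0, 413.6, 140.9]
orientation: [1.729, 2.623, 0.0]
ft_force: [0.3, 0.6, 0.3]
width: 48.3
grasp_force: 0.0
```

Call:
apply_moves(targets=[[-1,[0,0,0],[0,0,0]],[-1,[0,0,0],[0,0,0]],[-1,[0,0,0],[0,0,0]],[-1,[0,0,0],[0,0,0]],[-1,[0,0,0],[0,0,0]],[-1,[0,0,0],[0,0,0]],[-1,[0,0,0],[0,0,0]]])

```text
t: 47.78
ee_pos: [451.7, 413.8, 140.9]
orientation: [-1.729, -2.623, -0.0]
ft_force: [-1.1, -0.1, 4.6]
width: 13.9
grasp_force: 30.0
```

Call:
apply_moves(targets=[[-1,[0,0,-0.13],[0,0,0]],[-1,[0,0,-0.14],[0,0,0]],[-1,[0,0,0],[0,0,0]],[-1,[0,-0.3,0],[0,0,0]],[-1,[0,-0.4,0],[0,0,0]],[-1,[0,-0.4,0],[0,0,0]],[-1,[0,-0.4,0],[0,0,0]],[-1,[0,0,0],[0,0,0]]])

```text
t: 48.78
ee_pos: [380.9, 383.1, 153.9]
orientation: [-1.727, -2.624, 0.003]
ft_force: [-0.1, 0.1, -1.3]
width: 13.7
grasp_force: 30.0
```

Call:
apply_moves(targets=[[-1,[0,0,-0.5],[0,0,0]],[-1,[0,0,-0.8],[0,0,0]],[-1,[0,0,-0.8],[0,0,0]],[-1,[0,0,0],[0,0,0.1]],[-1,[0,0,0],[0,0,0.1]],[-1,[0,0,0],[0,0,0.1]],[-1,[0,0,0],[0,0,0.105]],[-1,[0,0,0],[0,0,0]]])

```text
t: 49.78
ee_pos: [383.1, 384.2, 259.2]
orientation: [2.461, 1.953, 0.0]
ft_force: [0.7, 0.0, -1.6]
width: 13.9
grasp_force: 30.0
```

```bash
python3 plan.py 451.3 -253.5 212 -13.2
```

```text
t 49.77 pos [383.1 384.2 259.2] head -13.14 tilt 0.0002 F [ 0.7  0.  -1.6] w 13.9
  turn wz total 0.0007 | shift after turn [-12.107   4.24    0.942]
```

Call:
apply_moves(targets=[[-1,[-0.7,0.3,0],[0,0,0]],[-1,[-0.76,0.4,0],[0,0,0]],[-1,[-0.76,0.4,0],[0,0,0]],[-1,[-0.76,0.4,0],[0,0,0]],[-1,[-0.76,0.4,0],[0,0,0]],[-1,[-0.76,0.4,0],[0,0,0]],[-1,[-0.76,0.4,0],[0,0,0]],[-1,[-0.76,0.4,0],[0,0,0]]])

```text
t: 50.78
ee_pos: [465.4, 54.2, 259.4]
orientation: [2.458, 1.956, 0.001]
ft_force: [-0.6, 0.8, -1.4]
width: 13.6
grasp_force: 30.0
```

Call:
apply_moves(targets=[[-1,[-0.76,0.14,0],[0,0,0]],[-1,[-0.76,0.14,0],[0,0,0]],[-1,[-0.76,0.14,0],[0,0,0]],[-1,[-0.76,0.14,0],[0,0,0]],[-1,[-0.76,0.14,0],[0,0,0]],[-1,[-0.76,0.14,0],[0,0,0]],[-1,[-0.76,0.14,0],[0,0,0]],[-1,[-0.77,0.16,0],[0,0,0]]])

```text
t: 51.78
ee_pos: [450.8, -255.3, 259.3]
orientation: [2.458, 1.956, 0.0]
ft_force: [0.6, 0.1, -1.4]
width: 13.7
grasp_force: 30.0
```

Call:
apply_moves(targets=[[-1,[0,0,0.4],[0,0,0]],[-1,[0,0,0.5],[0,0,0]],[-1,[0,0,0],[0,0,0]],[-1,[0,0,0],[0,0,0]]])

```text
t: 52.28
ee_pos: [451.3, -254.0, 214.9]
orientation: [2.46, 1.953, 0.0]
ft_force: [0.0, 0.3, -1.2]
width: 13.6
grasp_force: 30.0
```

```bash
python3 plan.py 451.6 -253.5 150 -13.2; python3 held.py -99.5
```

```text
t 52.27 pos [ 451.3 -254.   214.9] head -13.12 tilt 0.0008 F [ 0.   0.3 -1.2] w 13.6
  turn wz total 0.0009 | shift after turn [0.012 0.002 1.298]
score 0.96 bbox [180.5, 116.8, 203.1, 157.4]
free fit [ 452.41 -257.99   -0.23] iou 0.7713511945062386 offset along toolx,tooly -3.6078752811998696 1.9787526968848286
pics/h522.png
```

View pics/h522.png

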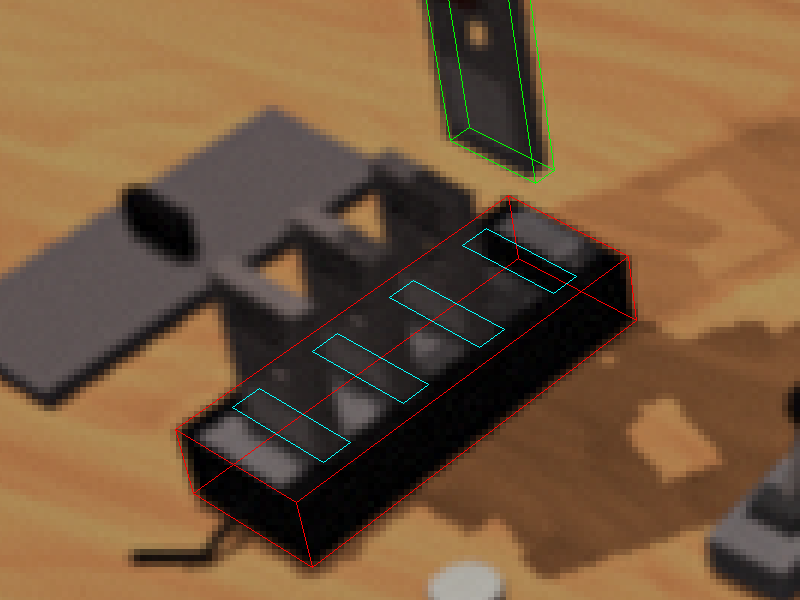

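Three carriers are seated and the dock is unmoved. The held plate sits about 2 mm to the left of its model, so I'll shift by +2 mm along tool x and insert it in bay 0.

Call:
apply_moves(targets=[[-1,[0.05,0,0.4],[0,0,0]],[-1,[0,0,0.4],[0,0,0]],[-1,[0,0,0.45],[0,0,0]],[-1,[0,0,0],[0,0,0]],[-1,[0,0,0.15],[0,0,0]],[-1,[0,0,0.15],[0,0,0]],[-1,[0,0,0],[0,0,0]]])

```text
t: 53.25
ee_pos: [451.2, -251.2, 136.5]
orientation: [-2.462, -1.951, 0.0]
ft_force: [-0.5, 0.2, -1.4]
width: 14.0
grasp_force: 30.0
```

Call:
apply_moves(targets=[[-1,[0,0,0.2],[0,0,0]],[-1,[0,0,0.2],[0,0,0]],[-1,[0,0,0.1],[0,0,0]],[-1,[0,0,0.05],[0,0,0]],[-1,[0,0,0.03],[0,0,0]],[-1,[0,0,0],[0,0,0]]])

```text
t: 54.0
ee_pos: [451.6, -251.3, 109.4]
orientation: [2.462, 1.951, 0.0]
ft_force: [-4.3, 4.2, 20.6]
width: 13.9
grasp_force: 30.1
```

Call:
apply_moves(targets=[[-0.55,[0,0,0],[0,0,0]],[-0.55,[0,0,0],[0,0,0]],[-0.55,[0,0,0],[0,0,0]],[-0.55,[0,0,0],[0,0,0]],[-0.55,[0,0,-0.3],[0,0,0]],[-0.4,[0,0,-0.8],[0,0,0]],[-0.4,[0,0,-0.8],[0,0,0]],[-0.4,[0,0,-0.8],[0,0,0]]])

```text
t: 55.0
ee_pos: [451.3, -251.3, 245.0]
orientation: [2.462, 1.951, 0.001]
ft_force: [-0.1, -0.6, 0.4]
width: 26.4
grasp_force: 0.0
```

```bash
python3 plan.py 480 -37 150 -5; python3 bayed.py; python3 - <<'E'
from fit import *
np.set_printoptions(precision=2,suppress=True)
ims={n:cam(n) for n in("top","scene")}
for l in("switch_tip","switch_base"):
    r={}
    for n,I in ims.items():
        d=ctrl.pinpoint(l,n)
        print(l,n,[(np.round(x["xy"],1).tolist(),round(x["score"],2)) for x in d[:2]])
        if d: r[n]=ray(I,d[0]["xy"])
    print("tri",tri(r.values()))
# crops
I=ims["scene"];a=I["pixels"][120:240,100:280];b=ims["top"]["pixels"][180:240,290:360]
cv2.imwrite("pics/s1.png",np.hstack([cv2.resize(a,(450,300),interpolation=3),cv2.resize(b,(350,300),interpolation=3)]))
E
```

```text
t 55.00 pos [ 451.3 -251.3  245. ] head -13.22 tilt 0.0008 F [-0.1 -0.6  0.4] w 26.4
  turn wz total -0.0913 | shift after turn [4.321 0.196 1.899]
in dock [82.9  1.7 -1.3] iou 0.922 score 0.7
in dock [-84.   -3.   -0.6] iou 0.9 score 0.69
in dock [29.7  0.9 -4.3] iou 0.906 score 0.68
in dock [-25.9  -0.5  -2.2] iou 0.924 score 0.59
switch_tip top [([324.5, 224.3], 0.64)]
switch_tip scene [([243.8, 194.5], 0.59)]
tri [514.19 -47.84  53.79]
switch_base top [([324.5, 206.7], 0.57)]
switch_base scene [([244.0, 215.8], 0.93), ([198.2, 175.3], 0.22)]
tri [557.42 -42.08   6.88]
```

View pics/s1.png

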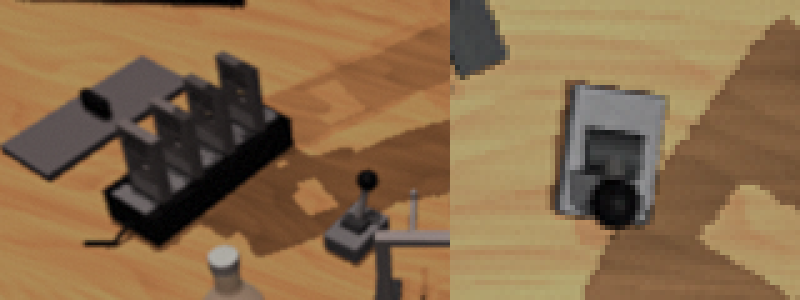

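All four carriers stand upright in the dock; in the crop they are at (140,155), (170,125), (205,105) and (240,90). The lever still leans to the robot, with its ball at scene (244,195) and top (323,221).

```bash
python3 - <<'E'
from fit import *
np.set_printoptions(precision=1,suppress=True)
im=cam("top"); f=lambda x,y:[290+(x-450)/5-.4,180+y/5-.4]
C=[atz(im,f(*c),25)[:2] for c in((570,82),(665,97),(650,225),(556,213))]
C=np.array(C);print(C,C.mean(0)); e=(C[0]-C[3]+C[1]-C[2])/2; print("len",np.hypot(*e),np.degrees(np.arctan2(e[1],e[0])))
b=atz(im,f(616,203),74.7);print("ball",b)
s=cam("scene");print("scene ball",atz(s,[100+366/2.5-.5,120+180/2.5-.5],74.7))
E
```

```text
[[588.2 -18.8]
 [580.  -69.3]
 [512.  -60.5]
 [518.6 -10.7]] [549.7 -39.8]
len 69.35510241249817 -7.003584726841873
ball [522.4 -37.2  74.7]
scene ball [521.4 -40.9  74.7]
```

```bash
python3 plan.py 473 -32 150 -7
```

```text
t 55.50 pos [ 450.8 -251.1  241.6] head -13.21 tilt 0.0021 F [-0.3 -0.3 -0.2] w 26.2
  turn wz total -0.0690 | shift after turn [ 4.401 -0.09   1.835]
```

Call:
apply_moves(targets=[[-1,[0,0,0],[0,0,-0.069]],[-1,[0.7,0,0],[0,0,0]],[-1,[0.75,0,0],[0,0,0]],[-1,[0.75,0,0],[0,0,0]],[-1,[0.75,0,0],[0,0,0]],[-1,[0.75,0,0],[0,0,0]],[-1,[0.7,-0.09,0],[0,0,0]],[-1,[0,0,0],[0,0,0]]])

```text
t: 56.5
ee_pos: [473.3, -30.8, 242.1]
orientation: [-2.349, -2.085, 0.001]
ft_force: [0.3, -0.1, 0.1]
width: 0.6
grasp_force: 0.0
```

Call:
apply_moves(targets=[[-1,[0,0,0.7],[0,0,0]],[-1,[0,0,0.8],[0,0,0]],[-1,[0,0,0.8],[0,0,0]],[-1,[0,0,0.7],[0,0,0]],[-1,[0,0,0.5],[0,0,0]],[-1,[0,0,0],[0,0,0]]])

```text
t: 57.25
ee_pos: [472.2, -33.1, 65.9]
orientation: [-2.351, -2.079, 0.005]
ft_force: [-0.3, -0.4, 0.4]
width: 0.3
grasp_force: 0.0
```

```bash
python3 plan.py 548.7 -40 62 -7
```

```text
t 57.25 pos [472.2 -33.1  65.9] head -7.04 tilt 0.0046 F [-0.3 -0.4  0.4] w 0.3
  turn wz total -0.0005 | shift after turn [0.05  1.536 0.071]
```

Call:
apply_moves(targets=[[-1,[0.02,0.3,0],[0,0,0]],[-1,[0,0.3,0],[0,0,0]],[-1,[0,0.3,0],[0,0,0]],[-1,[0,0.3,0],[0,0,0]],[-1,[0,0.2,0],[0,0,0]],[-1,[0,0.15,0],[0,0,0]],[-1,[0,0,0],[0,0,0]]])

```text
t: 58.12
ee_pos: [551.3, -41.0, 67.5]
orientation: [2.353, 2.081, 0.001]
ft_force: [-0.3, -0.3, -0.5]
width: 0.4
grasp_force: 0.0
```

```bash
python3 - <<'E'
from h import *
a=cam("scene")["pixels"][150:240,200:300]
cv2.imwrite("pics/s2.png",cv2.resize(a,(600,540),interpolation=3))
E
```

```text
(no output)
```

View pics/s2.png

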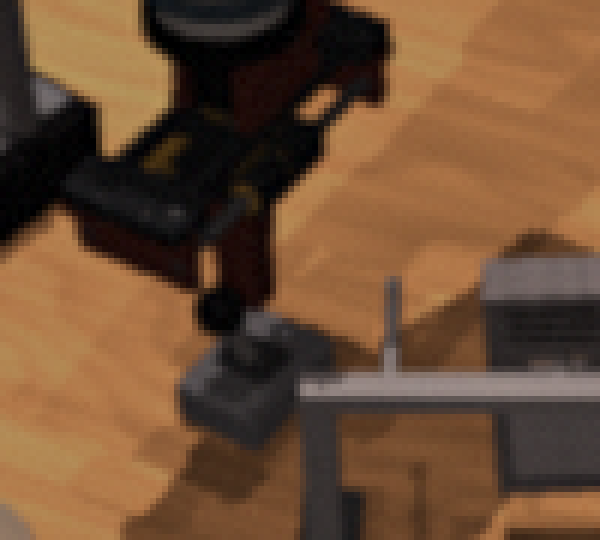

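The lever now leans away from the robot, with its ball at scene (236.5,201.5). I'll nudge on until the stop is felt, then back off.

Call:
apply_moves(targets=[[-1,[0,0.06,0],[0,0,0]],[-1,[0,0.06,0],[0,0,0]],[-1,[0,0,0],[0,0,0]]])

```text
t: 58.55
ee_pos: [556.7, -41.6, 67.6]
orientation: [-2.353, -2.082, 0.0]
ft_force: [-0.3, -0.1, -0.8]
width: 0.0
grasp_force: 0.3
```

Call:
apply_moves(targets=[[-1,[0,0.06,0],[0,0,0]],[-1,[0,0,0],[0,0,0]]])

```text
t: 58.8
ee_pos: [557.5, -41.7, 67.4]
orientation: [-2.35, -2.079, 0.005]
ft_force: [-7.1, 1.0, 3.7]
width: 0.5
grasp_force: 3.7
```

```bash
python3 - <<'E'
from h import *
s=cam("scene")
print(ctrl.get_obs()["ft_force"],[ (x["score"],x["xy"],atz(s,x["xy"],74.7)) for x in ctrl.pinpoint("switch_tip","scene")])
o=np.array([549.7,-40]);u=np.array([.9925,-.122])
for a in(.2,.3,.4,.5): print(a,proj(s,[[*(o+60*np.sin(a)*u),22+60*np.cos(a)]]))
g=s["pixels"][190:215,225:255].sum(2); ys,xs=np.where(g<70); print(len(xs),xs.mean()+225 if len(xs) else 0,ys.mean()+190 if len(xs) else 0)
E
```

```text
[-6.66425008  0.89624961  3.92476414] [(0.55, [236.6, 206.7], array([590.19852966, -35.51622829,  74.7       ])), (0.38, [200.5, 175.3], array([ 511.13362083, -203.06827011,   74.7       ]))]
0.2 [[239.28067593 198.34996302]]
0.3 [[238.16869071 199.89819207]]
0.4 [[237.10116742 201.56118058]]
0.5 [[236.09017072 203.32093893]]
224 236.34821428571428 198.62946428571428
```

The stop is felt at 7 N. Back off and rise clear.

Call:
apply_moves(targets=[[-1,[0,-0.4,0],[0,0,0]],[-1,[0,-0.7,0],[0,0,0]],[-1,[0,-0.6,0],[0,0,0]],[-1,[0,0,-0.8],[0,0,0]],[-1,[0,0,-0.8],[0,0,0]],[-1,[0,0,-0.8],[0,0,0]],[-1,[0,0,-0.8],[0,0,0]],[-1,[0,0,0],[0,0,0]]])

```text
t: 59.9
ee_pos: [477.8, -31.9, 230.9]
orientation: [2.349, 2.078, 0.008]
ft_force: [0.3, -0.8, -1.0]
width: 0.0
grasp_force: 0.0
```

```bash
python3 bayed.py; python3 - <<'E'
from h import *
s=cam("scene");a=s["pixels"][130:250,90:250];b=s["pixels"][150:250,230:430]
cv2.imwrite("pics/f.png",np.vstack([cv2.resize(a,(400,300),interpolation=3),cv2.resize(b,(400,200),interpolation=3)]))
E
```

```text
in dock [-81.6   2.7  -8.3] iou 0.87 score 0.82
in dock [-26.2   1.   -3.2] iou 0.932 score 0.8
in dock [81.7 -1.4 -1.9] iou 0.914 score 0.8
```

View pics/f.png

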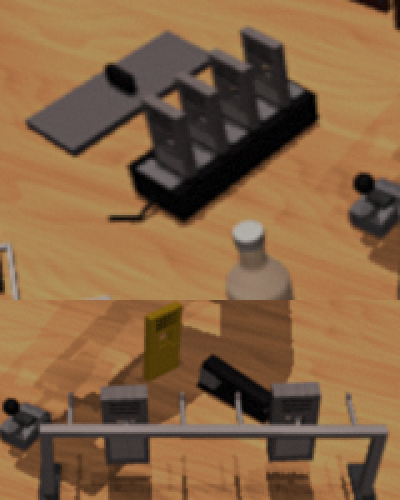

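The final view shows four carriers seated level, the cover flat beside the dock, the lever leaning to on at (363,185), both thick carriers still hanging, and the bystanders untouched.

```bash
python3 -c "
from workcell import ctrl
print(ctrl.close_job())"
```

```text
the job is handed in; nothing more can be done
None
```

The job is handed in, with no verdict returned: the cover lies flat on the desk, all four slim carriers are pushed down in the dock's bays, the lever is at its on stop, and the thick carriers and bystanders look undisturbed in the last picture.

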